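# Weigh a crate of jars on the hand scale

## Task

Weigh the little crate of jars at the shop counter: take the hand scale out of its stand, catch the middle of the top bar of the crate's wire bail in its hook, and draw up gently until the spring carries the whole crate and it hangs level and still, 1 to 3 cm clear of the counter, for at least a second. Then set the crate down softly on its spot, unhook, hang the scale back in its stand and let go. Never raise the crate more than 4 cm, never jab or jerk it with the hook or drag it about, touch it only with the scale, and leave everything else on the counter as it is.

Things in the scene. Friction and masses are not known exactly. Their poses are not given: they have to be found in the camera images.
- scale: Sprung hand scale (0.18 kg) standing upright in its stand, hook hanging down. Orange case 34 (its x) x 28 (its y) x 65 mm tall, to be gripped across its 28 mm from above; grey flange under the case 34 x 52 x 5 mm; below that an 18 mm diameter tube 30 mm long, from which the hook's rod slides out. Origin: centre of the flange's underside; z up. The case runs from 5 to 70 mm above the origin, the tube from 0 to 30 mm below it.
- hook (a joint): How far the spring is drawn out, m: 0 at rest, grows as the hook is pulled down and out of the tube, hard stop at 0.075. The spring needs about 0.65 N before it starts, then 1.3 N for each 10 mm, with light friction and damping; pushed upward, the hook is rigid. Red rings every 10 mm on the white rod appear as it is drawn out.
- hook_seat (a point): Inside of the steel hook's bottom, on the scale's axis: 77 mm below the scale's origin with the spring at rest, lower by the draw. 6 mm wire in the scale's x-z plane: back wire 11 mm to its -x side; at its +x side (8 to 14 mm out) a flat nose 8 mm wide, from 6 mm below this point to 13 mm above. The mouth opens to the scale's +x, over the nose: a bar enters sideways 13 to 32 mm above this point.
- stand: Fixed dark steel stand, base 120 x 100 x 8 mm. Two prongs along its x, 26 mm apart, their tops 110 mm above the counter, carry the scale by its flange (which overlaps them on both y sides); 8 mm high lips at their +x ends. Lift the scale straight up by more than 90 mm to free the hook. Origin: centre of the underside. The scale starts over the origin with the same yaw.
- crate: Small green slotted crate of six filled jars (one rigid load, its weight different each time, 0.34 to 0.81 kg), 110 (its x) x 160 (its y; 184 over the black bail sockets at its ends) x 55 mm, white jar lids up to 75 mm, an upright wire bail over it. Origin: centre of the underside, height 0 = standing on the counter; z up. Centre of mass on its z axis.
- bail_low (a point): Crate-fixed point 118 mm over its origin: centre of the bail's top bar if pushed fully down. The real bar (6 mm thick, 8 high, along crate y, yellow at its middle) is 0 to 24 mm higher, not measured: feel or look for it. Under it, moving with it, is a window 26 mm high, 76 wide, closed below by a plate: the hook's nose goes through it. The bail slides stiffly (10 N), so it stays put when touched or loaded.
- jar_a: Lidded glass jar, 64 mm diameter, 90 mm high; bystander. Origin: centre of the underside.
- can: Can with yellow label, 60 mm diameter, 85 mm high; bystander. Origin: centre of the underside.
- bottle: Green glass bottle, 70 mm diameter, 230 mm high; bystander. Origin: centre of the underside.
- eggs: Yellow egg tray with eggs, 100 x 150 x 53 mm; bystander. Origin: centre of the underside.
- mug: Blue mug, 76 mm diameter, 90 mm high; bystander. Origin: centre of the underside.
- calculator: Flat grey desk calculator, 110 x 75 x 16 mm; bystander. Origin: centre of the underside.

How it is judged (in metres and radians):
On the way, in this order (a step that is already met when the one before it is completed fails the run):
1. the scale is out of its stand (height (world z) of scale above 0.19 m and contact force between scale and stand below 0.05 N and contact force between scale and the fingers above 1 N), for 0.1 s.
2. the bail sits in the hook and the spring begins to carry, the crate still standing on the counter (horizontal distance between hook_seat and crate below 0.025 m and value of joint hook above 0.004 m and contact force between scale and crate above 0.5 N and height (world z) of crate below 0.005 m), for 0.1 s.
3. the crate hangs still and level from the spring, 8 to 32 mm clear of the counter, for one second (height (world z) of crate between 0.008 and 0.032 m and contact force between scale and crate above 2 N and horizontal distance between hook_seat and crate below 0.025 m and angle between crate's own z axis and vertical below 0.15 rad and linear speed of crate below 0.03 m/s and value of joint hook between 0.01 and 0.073 m), for 1 s.
At the end, for the whole second after the job is handed in: The crate stands at rest on the counter within 50 mm of where it started, free of the hook; the scale is back at rest in its stand, flange on both prongs (within 12 mm of the middle, tilt under 0.1 rad), spring slack, and released (height (world z) of crate below 0.004 m and angle between crate's own z axis and vertical below 0.05 rad and linear speed of each of crate, scale below 0.02 m/s and distance of crate from where it was at the start of the episode below 0.05 m and contact force between scale and crate below 0.05 N and horizontal distance between scale and stand below 0.012 m and height (world z) of scale between 0.105 and 0.114 m and angle between scale's own z axis and vertical below 0.1 rad and value of joint hook below 0.004 m); the robot touches nothing.
It fails at once if the crate is raised more than 40 mm or tipped more than 0.35 rad (height (world z) of crate above 0.04 m or angle between crate's own z axis and vertical above 0.35 rad).
It fails at once if the hook jabs or jerks the crate (more than 14 N, or crate faster than 0.15 m/s) (contact force between scale and crate above 14 N or linear speed of crate above 0.15 m/s).
It fails at once if the crate is dragged more than 50 mm from its spot while on the counter (height (world z) of crate below 0.003 m and distance of crate from where it was at the start of the episode above 0.05 m).
It fails at once if the robot itself touches the crate (contact force between any of the arm, the fingers and crate above 0.5 N).
It fails at once if a bystander is moved more than 30 mm (distance of any of jar_a, can, bottle, eggs, mug, calculator from where it was at the start of the episode above 0.03 m).
It also fails if it takes over 72 s, if anything falls off the work surface, if the arm or the gripper's body presses on something with over 40 N, if the wrist force passes 120 N, or if a joint passes its speed limit or range.

## Robot

A 7-joint arm with a two-finger parallel gripper is mounted at the origin on the work surface. World frame = base frame: x ahead of the robot, y to its left, z up, the work surface at z = 0. Lengths are in mm, angles in rad, forces in N, time in s.
With the tool pointing down it reaches from about 400 to 875 mm from the base axis. Payload 4.4 kg.
Tool frame: the origin (TCP) lies on the mounting face of the last link; the fingertips stand 173 mm ahead of it and the grasp point (between the pads) lies 155 mm ahead of it; x points along the fingers, y is the direction in which the jaws open and shut, and the axes are right-handed (so a half turn about x gives the same grasp; the last joint's range is limited). The gripper opens to 85 mm and grips with 20 to 120 N. Pads are 22 mm wide; open, the fingers measure 114 mm over their backs; the gripper's body (76 mm by 85 mm) begins 54 mm behind the grasp point. The pads swing forward as they close: fully open they stand 13 mm farther back than shut.
Start: joints at [1.22, 0.628, 0.038, 1.517, -0.027, 0.996, -0.02], TCP at [182.649, -623.823, 404.713] pointing down, gripper open.
Joint ranges: [-3.06, 3.06], [-0.37, 2.12], [-1.25, 1.32], [0.18, 2.47], [-1.1, 4.24], [0.23, 1.98], [-2.94, 2.94]. Speed limits (rad/s): [2.57, 2.57, 3.14, 3.14, 3.14, 3.14, 3.14].

## Interface

Orientations are given as a unit quaternion [w, x, y, z].
In Python, from workcell import robot gives the robot as it stands.
- The arm moves only by the shell command python3 -m pendant 'ROWS'. ROWS is a JSON object of lists of equal length, an entry for each row: "linear": the shift along the tool's x, y, z in cm, a list of three; "rotation": the turn, a rotation vector about the tool's x, y, z in degrees, a list of three; "fingers": the finger opening in cm, from 0 to 8.54. A call has exactly 10 rows; each row shifts and turns the pose as measured when the row begins, along the tool's axes as they then stand; what a row does not reach is not made up. A row lasts 1/10 s, in which the tool goes at most 50 mm and 8.59 degrees, less where a joint would pass 70% of its speed; a pose out of reach is approached as far as the arm can. A call is refused whole if a number of a shift passes 5 or a number of a turn 8.59, either way. A call with a gripper value outside its range is refused whole. The fingers move at their own pace and stop on an object; the grip force is fixed at half the most. Time passes only in rows, so rows that do not move let the fingers close, or fill a call up. It gives the time, the measured TCP pose, the force and the opening at its end, in the units of the state.
- robot.get_state(): the state, without advancing time (a new reading comes with each control period).
- robot.snapshot(name): name is "scene" or "top" or "wrist"; returns the picture (480x640x3 uint8, red, green, blue); there is no depth.
- robot.get_calibration(name): a dict with "fx", "fy", "cx", "cy" (pixels), "k1" (the pictures are not rectified: a ray, as slopes to the right and down, at radius r is drawn at 1 + k1 r^2 times it, then the intrinsics apply), "R" (3x3) and "t" (3): a world point X has camera coordinates R X + t; the wrist camera has in their place "mount" (4x4, takes a point from camera to tool coordinates, whose origin is the TCP and whose axes are the tool frame's). Camera axes: x right, y down, z forward; pixel columns grow to the right and rows downward; lengths in mm; the calibration is good to about 2 mm. A picture is of the moment at which its call begins: read the wrist's pose just before it. get_calibration takes no time and is no camera call.
- robot.finish_job(): hands the job in, once; it reports no verdict.
Trained networks look in the newest picture that a camera, given by its name, has taken for a name from the list of things; names that differ only in an ending like _2 or _b are one class to them, and where a whole thing is asked for, a point or a joint stands for the part that bears it (a point fixed in the world has none). Each returns a list of dicts, best first, with "confidence" (0 to 1); they miss things now and then, are a little off and sometimes report something else, mostly with a low value. They report only what shows in the picture. A call takes as long as a camera call.
- robot.spot_in(camera, thing): "box" ([left, top, right, bottom] in pixels, round what is visible of it).
The state is a dict: "clock": time; "joint_positions": joint angles; "qd": joint speeds; "joint_torque": joint torques, N m; "ee_pos": TCP position; "tcp_rot": TCP orientation; "wrist_force": force on the tool from outside, world axes, zero at the start; "ft_torque": the same for the moment, N m; "opening": finger opening in mm.
Only numpy, scipy, OpenCV 4.12 (cv2) and the standard library are available. Lean on these libraries where they do the work, as an engineer would, in place of code of your own. Each camera call takes 0.05 s, during which the arm holds its last target.

## Working session

There is one attempt and no reset: what is moved stays moved. The work goes in short steps, Python scripts to look and compute and a shell command to move; the robot and the scene stay as the last step left them, time stands still between calls to the robot, and variables do not carry over. Pictures are saved under pics/ and viewed, and the job is handed in when it is done.

```bash
ls; mkdir -p pics
python3 - <<'E'
from workcell import robot
import cv2, numpy as np
s=robot.get_state()
for k,v in s.items(): print(k,v)
for c in ["scene","top","wrist"]:
    im=robot.snapshot(c); cv2.imwrite(f"pics/a_{c}.png",im[:,:,::-1])
    print(c,robot.get_calibration(c))
for c in ["scene","top"]:
  for t in ["scale","stand","crate","bail_low","hook","jar_a","bottle","can","mug","eggs","calculator"]:
    r=robot.spot_in(c,t); print(c,t,[(np.round(d['box']).tolist(),round(d['confidence'],2)) for d in r[:2]])
E
```

```text
pics
clock 0.0
joint_positions [ 1.22017724  0.62935069  0.03843061  1.51839452 -0.02700757  0.99630685
 -0.01999423]
qd [-0.00045052 -0.00121226  0.00038999  0.00049473 -0.00037889  0.00054567
 -0.00068451]
joint_torque [ 9.71547706e-05 -5.63389850e+01  1.22619320e+00 -1.93437320e+01
  1.10015788e-02  1.04778731e-02  1.80682298e-05]
ee_pos [ 182.59095253 -623.50732515  403.7771302 ]
tcp_rot [-0.09968337 -0.69984564 -0.10104115  0.70004999]
wrist_force [0.15981517 0.06098219 0.52457436]
ft_torque [ 0.00200384  0.00596872 -0.04091327]
opening 84.91355072034608
scene {'fx': 439.3961846821906, 'fy': 439.3961846821906, 'cx': 317.23068721227656, 'cy': 234.92538242031716, 'k1': -0.0021520045038895485, 'R': array([[ 0.40442048,  0.91456595, -0.00363292],
       [ 0.63730204, -0.28465916, -0.71611121],
       [-0.65596508,  0.28729478, -0.69797674]]), 't': array([-201.31075948, -269.89282557, 1600.82822335])}
top {'fx': 551.2278976772557, 'fy': 551.2278976772557, 'cx': 306.49358425776893, 'cy': 246.61859172940035, 'k1': -0.15496398800724182, 'R': array([[ 0.02312413, -0.99970918, -0.00684383
[... 1244 characters left out ...]
199.0], 0.6)]
scene eggs []
scene calculator [([143.0, 262.0, 174.0, 295.0], 0.91)]
top scale [([237.0, 204.0, 261.0, 231.0], 0.7)]
top stand [([236.0, 203.0, 270.0, 249.0], 0.9)]
top crate [([352.0, 220.0, 422.0, 281.0], 0.76)]
top bail_low [([352.0, 222.0, 422.0, 281.0], 0.95), ([304.0, 200.0, 322.0, 222.0], 0.73)]
top hook []
top jar_a [([302.0, 197.0, 326.0, 224.0], 0.96)]
top bottle [([472.0, 195.0, 518.0, 232.0], 0.66)]
top can [([306.0, 258.0, 327.0, 283.0], 0.7)]
top mug [([119.0, 267.0, 159.0, 300.0], 0.93), ([236.0, 205.0, 269.0, 250.0], 0.36)]
top eggs [([120.0, 194.0, 182.0, 236.0], 0.66), ([453.0, 264.0, 489.0, 305.0], 0.65)]
top calculator [([453.0, 264.0, 488.0, 308.0], 0.66)]
```

View pics/a_top.png

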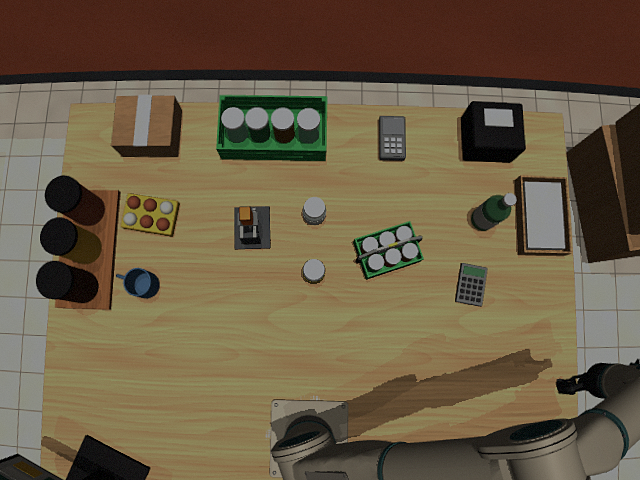

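View pics/a_scene.png

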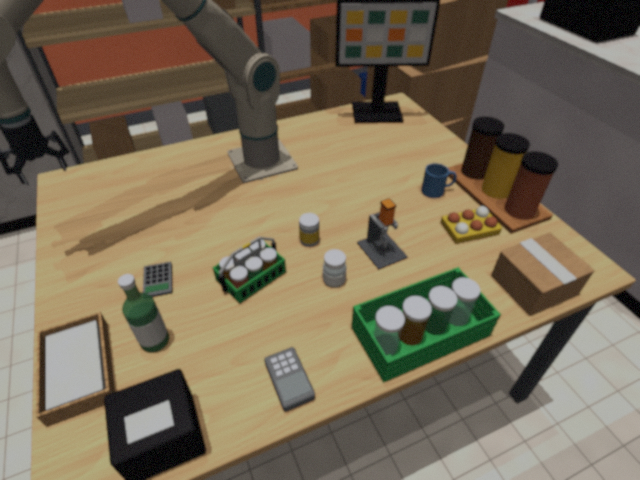

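View pics/a_wrist.png

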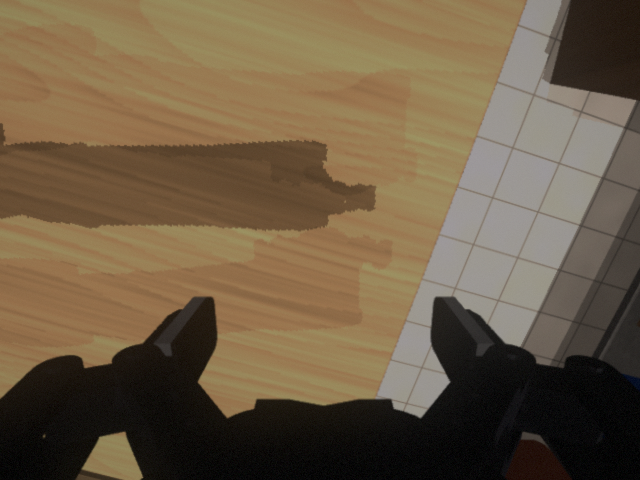

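Run:
```python
import cv2
im=cv2.imread("pics/a_top.png"); cv2.imwrite("pics/a_top_z.png",cv2.resize(im[185:295,225:430],None,fx=3.9,fy=3.9,interpolation=cv2.INTER_CUBIC))
im=cv2.imread("pics/a_scene.png"); cv2.imwrite("pics/a_scene_z.png",cv2.resize(im[185:310,205:415],None,fx=3.8,fy=3.8,interpolation=cv2.INTER_CUBIC))
```

```text
(no output)
```

View pics/a_top_z.png

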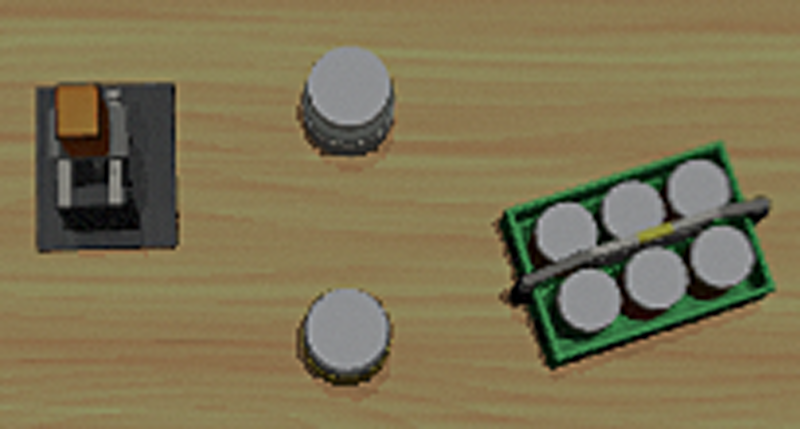

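View pics/a_scene_z.png

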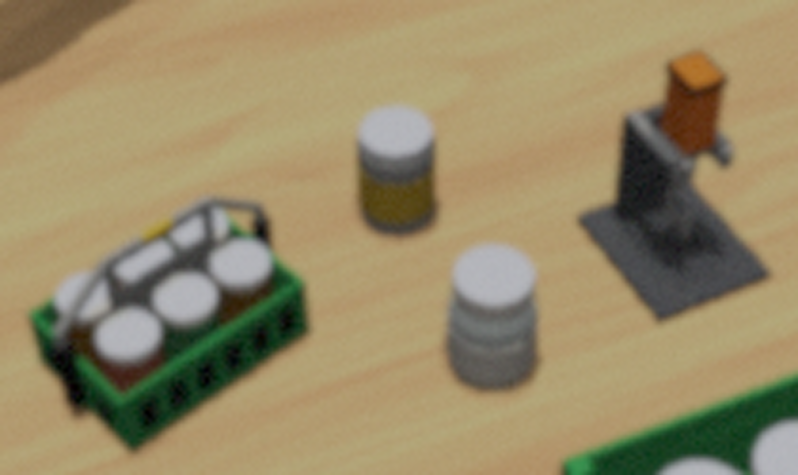

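```bash
cat > h.py <<'E'
import numpy as np
from scipy.spatial.transform import Rotation as Rn
from workcell import robot
def ray(c,uv,cal=None,state=None):
    c_=robot.get_calibration(c) if cal is None else cal
    d=np.array([(uv[0]-c_['cx'])/c_['fx'],(uv[1]-c_['cy'])/c_['fy']])
    p=d.copy()
    for _ in range(20): p=d/(1+c_['k1']*(p@p))
    v=np.array([p[0],p[1],1.])
    if 'mount' in c_:
        q=state['tcp_rot']; R=Rn.from_quat([q[1],q[2],q[3],q[0]]).as_matrix()
        M=c_['mount']; o=R@M[:3,3]+state['ee_pos']; dd=R@M[:3,:3]@v
    else:
        o=-c_['R'].T@c_['t']; dd=c_['R'].T@v
    return o,dd/np.linalg.norm(dd)
def onz(c,uv,z,state=None):
    o,d=ray(c,uv,state=state); return o+d*(z-o[2])/d[2]
def tri(rs):
    A=0;b=0
    for o,d in rs:
        P=np.eye(3)-np.outer(d,d); A=A+P; b=b+P@o
    x=np.linalg.solve(A,b); return x,[np.linalg.norm((np.eye(3)-np.outer(d,d))@(x-o)) for o,d in rs]
def proj(c,X,state=None):
    c_=robot.get_calibration(c); X=np.array(X,float)
    if 'mount' in c_:
        q=state['tcp_rot']; R=Rn.from_quat([q[1],q[2],q[3],q[0]]).as_matrix()
        M=c_['mount']; p=M[:3,:3].T@(R.T@(X-state['ee_pos'])-M[:3,3])
    else: p=c_['R']@X+c_['t']
    s=p[:2]/p[2]; s=s*(1+c_['k1']*(s@s))
    return s*c_['fx']+[c_['cx'],c_['cy']]
E
python3 - <<'E'
from h import *
np.set_printoptions(precision=1,suppress=True)
zt=lambda u,v:(u/3.9+225-.4,v/3.9+185-.4)
zs=lambda u,v:(u/3.8+205-.4,v/3.8+185-.4)
P=[onz('top',zt(*p),8) for p in [(37,85),(177,85),(178,250),(37,250)]]
print('stand',np.array(P),np.mean(P,0))
P=[onz('top',zt(*p),55) for p in [(510,212),(722,145),(773,290),(553,367)]]
print('crate',np.array(P),np.mean(P,0))
a=(P[0]+P[3]-P[1]-P[2]);print('yaw',np.degrees(np.arctan2(-a[0],a[1])), a/2)
print('bar',tri([ray('top',zt(655,233)),ray('scene',zs(158,230))]))
print('scale top',np.mean([onz('top',zt(*p),180) for p in [(57,87),(97,84),(99,136),(59,138)]],0))
print('scale tri',tri([ray('top',zt(78,111)),ray('scene',zs(697,70))]))
s=robot.get_state();q=s['tcp_rot'];R=Rn.from_quat([q[1],q[2],q[3],q[0]]).as_matrix();print(R)
E
```

```text
stand [[627.5 223.4   8. ]
 [629.4 122.2   8. ]
 [509.3 117.3   8. ]
 [507.1 217.8   8. ]] [568.3 170.2   8. ]
crate [[ 533.2 -114.    55. ]
 [ 583.8 -261.3   55. ]
 [ 482.7 -295.9   55. ]
 [ 426.6 -144.3   55. ]] [ 506.6 -203.9   55. ]
yaw 19.659847951342236 [-53.4 149.5   0. ]
bar (array([ 509.2, -203.9,  120.9]), [np.float64(0.5562825151838449), np.float64(0.5562825151838117)])
scale top [569.3 170.9 180. ]
scale tri (array([569.8, 171.3, 178.8]), [np.float64(0.34153115817271495), np.float64(0.3415311581726649)])
[[ 0.   0.3 -1. ]
 [-0.  -1.  -0.3]
 [-1.   0.  -0. ]]
```

```bash
cat > go.py <<'E'
import sys
from h import *
np.set_printoptions(precision=2,suppress=True)
def go(x,y,z,yaw):
    s=robot.get_state();q=s['tcp_rot'];R=Rn.from_quat([q[1],q[2],q[3],q[0]]).as_matrix()
    d=np.array([x,y,z])-s['ee_pos']
    t=np.radians(yaw); ty=np.array([np.sin(t),-np.cos(t),0]); tx=np.array([0,0,-1.]); Rt=np.column_stack([tx,ty,np.cross(tx,ty)])
    print('t',round(s['clock'],2),'pos',s['ee_pos'],'F',np.array(s['wrist_force']),'open',round(s['opening'],1))
    print('tool shift cm',R.T@d/10,'rot deg(tool)',np.degrees(Rn.from_matrix(R.T@Rt).as_rotvec()))
    print('shift in target-frame cm',Rt.T@d/10)
if __name__=='__main__': go(*map(float,sys.argv[1:]))
E
python3 go.py 569 171 420 2
```

```text
t 1.25 pos [ 182.66 -623.82  404.71] F [-0.61 -0.3  -0.37] open 85.7
tool shift cm [ -1.53 -65.42 -59.41] rot deg(tool) [14.32 -0.   -0.  ]
shift in target-frame cm [ -1.53 -78.09 -41.38]
```

```bash
python3 -m pendant '{"linear":[[-0.2,-3.6,-3.3],[-0.2,-3.6,-3.3],[-0.2,-3.6,-3.3],[-0.2,-3.6,-3.3],[-0.2,-3.6,-3.3],[-0.2,-3.6,-3.3],[-0.2,-3.6,-3.3],[-0.2,-3.6,-3.3],[-0.2,-3.6,-3.3],[-0.2,-3.6,-3.3]],"rotation":[[0,0,0],[0,0,0],[0,0,0],[0,0,0],[0,0,0],[0,0,0],[0,0,0],[0,0,0],[0,0,0],[0,0,0]],"fingers":[8.5,8.5,8.5,8.5,8.5,8.5,8.5,8.5,8.5,8.5]}'; python3 go.py 569 171 420 2
```

```text
clock: 2.25
ee_pos: [401.2, -181.6, 423.1]
tcp_rot: [0.098, 0.701, 0.092, -0.7]
wrist_force: [1.2, -0.4, 0.2]
opening: 84.8
t 2.25 pos [ 401.17 -181.65  423.06] F [ 1.18 -0.45  0.24] open 84.8
tool shift cm [  0.03 -29.53 -25.57] rot deg(tool) [13.44 -0.08 -0.54]
shift in target-frame cm [  0.31 -34.66 -18.  ]
```

```bash
python3 -m pendant '{"linear":[[0,-3.7,-3.2],[0,-3.7,-3.2],[0,-3.7,-3.2],[0,-3.7,-3.2],[0,-3.7,-3.2],[0,-3.7,-3.2],[0,-3.7,-3.2],[0,-3.0,-2.5],[0,-1.2,-1.0],[0,0,0]],"rotation":[[1.3,0,0],[1.3,0,0],[1.3,0,0],[1.3,0,0],[1.3,0,0],[1.3,0,0],[1.3,0,0],[1.3,0,0],[1.3,0,0],[0,0,0]],"fingers":[8.5,8.5,8.5,8.5,8.5,8.5,8.5,8.5,8.5,8.5]}'; python3 go.py 569 171 420 2
```

```text
clock: 3.25
ee_pos: [603.9, 180.4, 423.2]
tcp_rot: [0.026, 0.711, 0.022, -0.703]
wrist_force: [0.7, 0.1, -0.3]
opening: 84.8
t 3.25 pos [603.89 180.4  423.15] F [ 0.73  0.14 -0.28] open 84.8
tool shift cm [0.28 0.7  3.55] rot deg(tool) [ 1.91 -0.67 -0.33]
shift in target-frame cm [0.32 0.82 3.52]
```

```bash
python3 -m pendant '{"linear":[[0.1,0.3,1.3],[0.1,0.3,1.3],[0.1,0.2,1.0],[0,0,0],[0,0,0],[0,0,0],[0,0,0],[0,0,0],[0,0,0],[0,0,0]],"rotation":[[1.0,-0.3,-0.2],[1,-0.3,-0.1],[0,0,0],[0,0,0],[0,0,0],[0,0,0],[0,0,0],[0,0,0],[0,0,0],[0,0,0]],"fingers":[6,6,6,6,6,6,6,6,6,6]}'; python3 go.py 569 171 420 2
python3 - <<'E'
from h import *
import cv2,pickle
s=robot.get_state(); im=robot.snapshot('wrist'); cv2.imwrite('pics/b_wrist.png',im[:,:,::-1]); pickle.dump(s,open('b.pkl','wb'))
E
```

```text
clock: 4.25
ee_pos: [566.9, 164.2, 419.9]
tcp_rot: [0.012, 0.707, 0.009, -0.707]
wrist_force: [0.3, -0.1, 0.4]
opening: 59.9
t 4.25 pos [566.94 164.15 419.93] F [ 0.3  -0.08  0.37] open 59.9
tool shift cm [-0.01 -0.68 -0.23] rot deg(tool) [-0.33 -0.02 -0.24]
shift in target-frame cm [-0.01 -0.68 -0.23]
```

View pics/b_wrist.png

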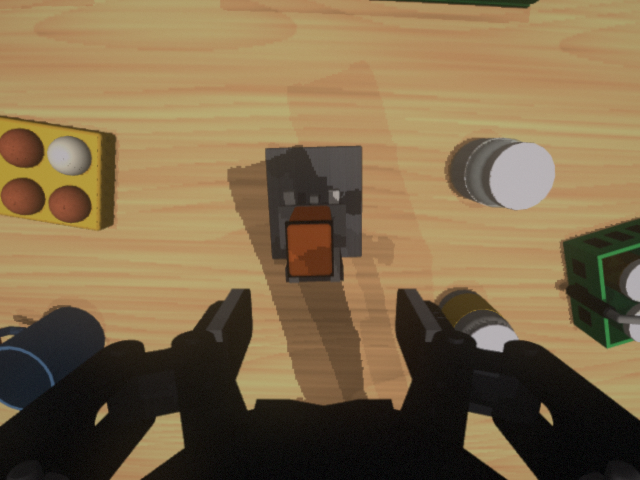

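Run:
```python
from h import *
import pickle
np.set_printoptions(precision=1,suppress=True)
s=pickle.load(open('b.pkl','rb'))
P=np.array([onz('wrist',p,180,s) for p in [(286.5,222),(332,221),(334,275),(288.5,277)]]);print(P,P.mean(0))
P=np.array([onz('wrist',p,8,s) for p in [(266,149),(361,146),(362,257),(271,257)]]);print(P)
```

```text
[[586.7 186.5 180. ]
 [588.  159.5 180. ]
 [554.  157.1 180. ]
 [552.  185.2 180. ]] [570.2 172.1 180. ]
[[625.6 223.8   8. ]
 [631.2 126.5   8. ]
 [512.1 118.9   8. ]
 [509.5 219.8   8. ]]
```

```bash
python3 go.py 570 172 307 2.7; python3 -m pendant '{"linear":[[0,-0.4,-0.2],[0,-0.4,-0.1],[0,0,0],[2,0,0],[3,0,0],[3,0,0],[1.5,0,0],[0,0,0],[0,0,0],[0,0,0]],"rotation":[[0.2,0,-0.2],[0.2,0,0],[0,0,0],[0,0,0],[0,0,0],[0,0,0],[0,0,0],[0,0,0],[0,0,0],[0,0,0]],"fingers":[6,6,6,6,6,6,6,6,6,6]}'; python3 go.py 570 172 307 2.7
```

```text
t 4.3 pos [566.92 164.2  419.89] F [ 0.22  0.19 -0.06] open 59.9
tool shift cm [11.29 -0.82 -0.33] rot deg(tool) [-1.03 -0.01 -0.24]
shift in target-frame cm [11.29 -0.76 -0.34]
clock: 5.3
ee_pos: [571.5, 175.2, 324.0]
tcp_rot: [0.008, 0.709, 0.009, -0.705]
wrist_force: [-0.3, -0.1, 0.4]
opening: 60.1
t 5.3 pos [571.45 175.16 323.95] F [-0.25 -0.13  0.38] open 60.1
tool shift cm [1.69 0.32 0.16] rot deg(tool) [-1.34 -0.31  0.1 ]
shift in target-frame cm [1.7  0.31 0.16]
```

```bash
python3 -m pendant '{"linear":[[0.8,0.2,0.1],[0.7,0.1,0],[0,0,0],[0,0,0],[0,0,0],[0,0,0],[0,0,0],[0,0,0],[0,0,0],[0,0,0]],"rotation":[[-0.7,-0.3,0.1],[-0.6,0,0],[0,0,0],[0,0,0],[0,0,0],[0,0,0],[0,0,0],[0,0,0],[0,0,0],[0,0,0]],"fingers":[6,6,6,6,6,6,6,6,6,6]}'; python3 go.py 570 172 307 2.7
python3 - <<'E'
from h import *
import cv2,pickle
s=robot.get_state(); im=robot.snapshot('wrist'); cv2.imwrite('pics/c_wrist.png',im[:,:,::-1]); pickle.dump(s,open('c.pkl','wb'))
E
```

```text
clock: 6.3
ee_pos: [571.7, 172.2, 311.0]
tcp_rot: [0.016, 0.709, 0.018, -0.705]
wrist_force: [-0.2, -0.9, -0.0]
opening: 60.2
t 6.3 pos [571.66 172.19 311.05] F [-0.24 -0.9  -0.04] open 60.2
tool shift cm [0.4  0.01 0.17] rot deg(tool) [ 0.07 -0.32  0.09]
shift in target-frame cm [0.4  0.01 0.17]
```

View pics/c_wrist.png

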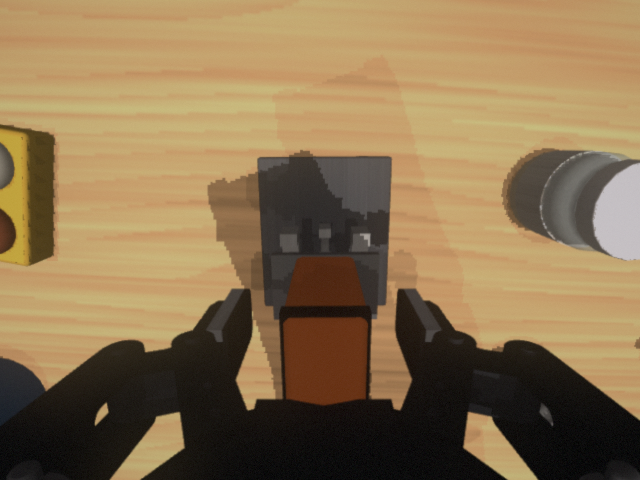

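```bash
python3 -m pendant '{"linear":[[0.3,0,0.2],[0,0,0],[0,0,0],[0,0,0],[0,0,0],[0,0,0],[0,0,0],[0,0,0],[0,0,0],[0,0,0]],"rotation":[[0,-0.3,0.1],[0,0,0],[0,0,0],[0,0,0],[0,0,0],[0,0,0],[0,0,0],[0,0,0],[0,0,0],[0,0,0]],"fingers":[6,6,6,2,2,2,2,2,2,2]}'; python3 go.py 570 172 307 2.7
```

```text
clock: 7.35
ee_pos: [569.4, 172.0, 307.7]
tcp_rot: [-0.017, -0.707, -0.017, 0.707]
wrist_force: [0.1, -0.5, 0.2]
opening: 27.6
t 7.35 pos [569.45 172.04 307.72] F [ 0.1  -0.54  0.23] open 27.6
tool shift cm [ 0.07  0.01 -0.06] rot deg(tool) [ 0.06  0.02 -0.02]
shift in target-frame cm [ 0.07  0.01 -0.06]
```

```bash
python3 -m pendant '{"linear":[[-0.7,0,0],[-1.5,0,0],[-1.5,0,0],[-1.5,0,0],[-1.5,0,0],[-1.5,0,0],[-1.5,0,0],[-1.5,0,0],[-1,0,0],[0,0,0]],"rotation":[[0,0,0],[0,0,0],[0,0,0],[0,0,0],[0,0,0],[0,0,0],[0,0,0],[0,0,0],[0,0,0],[0,0,0]],"fingers":[2,2,2,2,2,2,2,2,2,2]}'; python3 go.py 569.4 172 440 2.7
python3 - <<'E'
from h import *
import cv2,pickle
s=robot.get_state(); im=robot.snapshot('wrist'); cv2.imwrite('pics/d_wrist.png',im[:,:,::-1]); pickle.dump(s,open('d.pkl','wb'))
im=robot.snapshot('scene'); cv2.imwrite('pics/d_scene.png',cv2.resize(im[140:310,205:460,::-1],None,fx=3,fy=3,interpolation=cv2.INTER_CUBIC))
E
```

```text
clock: 8.35
ee_pos: [567.9, 171.8, 434.7]
tcp_rot: [-0.018, -0.704, -0.016, 0.709]
wrist_force: [0.4, -0.1, -2.4]
opening: 27.4
t 8.35 pos [567.87 171.76 434.69] F [ 0.42 -0.09 -2.39] open 27.4
tool shift cm [-0.53 -0.02 -0.15] rot deg(tool) [ 0.09  0.39 -0.12]
shift in target-frame cm [-0.53 -0.02 -0.15]
```

View pics/d_wrist.png

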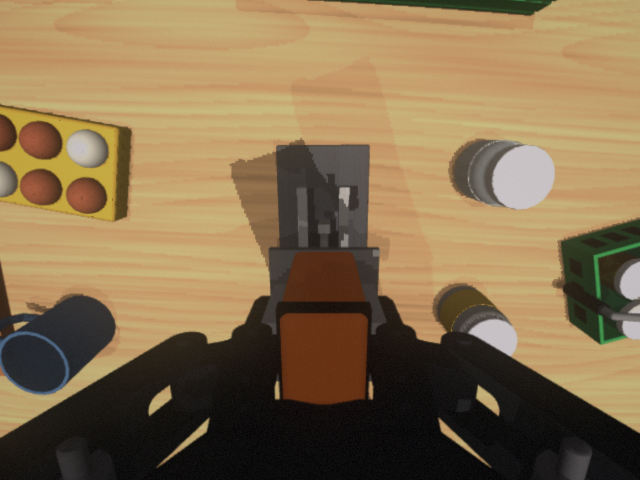

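View pics/d_scene.png

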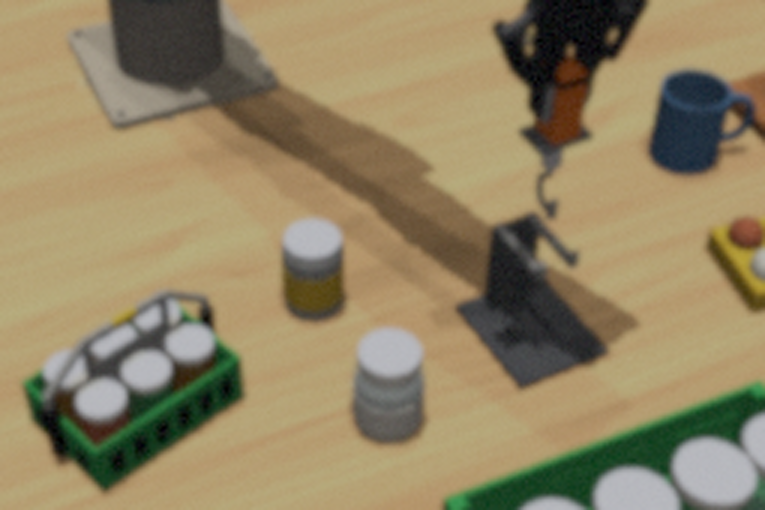

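```bash
python3 go.py 452 -224 435 2.7; python3 go.py 452 -224 435 19.7
```

```text
t 8.45 pos [567.41 171.61 433.06] F [ 0.35 -0.83 -2.89] open 27.4
tool shift cm [ 0.05 38.95 13.45] rot deg(tool) [ 0.09  0.55 -0.17]
shift in target-frame cm [-0.19 38.97 13.39]
t 8.45 pos [567.41 171.61 433.06] F [ 0.35 -0.83 -2.89] open 27.4
tool shift cm [ 0.05 38.95 13.45] rot deg(tool) [-16.91   0.57  -0.09]
shift in target-frame cm [-0.19 33.36 24.2 ]
```

```bash
python3 -m pendant '{"linear":[[-0.1,2.5,1.2],[-0.1,3.6,1.8],[-0.1,3.8,1.9],[-0.1,3.8,1.9],[-0.1,3.8,1.9],[-0.1,3.8,1.9],[-0.1,3.8,1.9],[-0.1,3.4,1.8],[0,2.5,1.2],[0,1,0.5]],"rotation":[[-1.7,0.2,0],[-1.7,0.1,0],[-1.7,0,0],[-1.7,0,0],[-1.7,0,0],[-1.7,0,0],[-1.7,0,0],[-1.7,0,0],[-1.7,0,0],[-1.7,0,0]],"fingers":[2,2,2,2,2,2,2,2,2,2]}'; python3 go.py 452 -224 435 19.7
```

```text
clock: 9.45
ee_pos: [460.5, -179.8, 432.6]
tcp_rot: [-0.127, -0.688, -0.13, 0.703]
wrist_force: [-0.1, 0.4, -2.0]
opening: 27.3
t 9.45 pos [ 460.54 -179.82  432.59] F [-0.07  0.35 -2.02] open 27.3
tool shift cm [-0.22  3.82  2.38] rot deg(tool) [1.21 1.13 0.4 ]
shift in target-frame cm [-0.24  3.87  2.29]
```

```bash
python3 -m pendant '{"linear":[[-0.1,1.3,0.8],[-0.1,1.3,0.8],[0,1,0.6],[0,0,0],[0,0,0],[0,0,0],[0,0,0],[0,0,0],[0,0,0],[0,0,0]],"rotation":[[0.6,0.6,0.2],[0.6,0.4,0.2],[0,0,0],[0,0,0],[0,0,0],[0,0,0],[0,0,0],[0,0,0],[0,0,0],[0,0,0]],"fingers":[2,2,2,2,2,2,2,2,2,2]}'; python3 go.py 452 -224 435 19.7
python3 - <<'E'
from h import *
import cv2,pickle
s=robot.get_state(); im=robot.snapshot('wrist'); cv2.imwrite('pics/e_wrist.png',im[:,:,::-1]); pickle.dump(s,open('e.pkl','wb'))
E
```

```text
clock: 10.45
ee_pos: [451.3, -222.1, 431.5]
tcp_rot: [-0.12, -0.694, -0.123, 0.699]
wrist_force: [-0.5, -0.2, -1.9]
opening: 27.6
t 10.45 pos [ 451.31 -222.13  431.5 ] F [-0.48 -0.17 -1.91] open 27.6
tool shift cm [-0.35  0.2   0.  ] rot deg(tool) [0.06 0.36 0.32]
shift in target-frame cm [-0.35  0.2  -0.  ]
```

View pics/e_wrist.png

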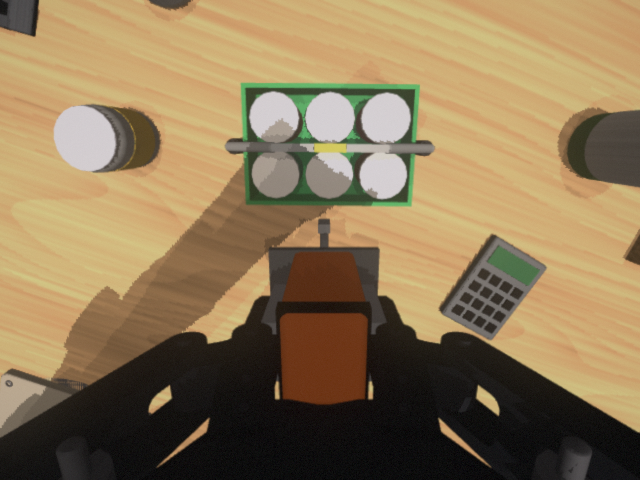

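Run:
```python
from h import *
import pickle,cv2
np.set_printoptions(precision=1,suppress=True)
s=pickle.load(open('e.pkl','rb'))
im=cv2.imread('pics/e_wrist.png')
def yel(im,box):
    l,t,r,b=box; c=im[t:b,l:r].astype(int); m=(c[...,2]>90)&(c[...,1]>80)&(c[...,0]<0.5*c[...,1])&(c[...,2]<1.35*c[...,1]); v,u=np.nonzero(m); print(m.sum(),u.min()+l,u.max()+l,v.min()+t,v.max()+t); return (u.mean()+l,v.mean()+t)
w=yel(im,(300,138,360,160));t=yel(cv2.imread('pics/a_top.png'),(380,235,405,252));sc=yel(cv2.imread('pics/a_scene.png'),(235,235,260,255))
print(w,t,sc)
rw,rt,rs=ray('wrist',w,state=s),ray('top',t),ray('scene',sc)
for a in ([rt,rs],[rw,rs],[rw,rt],[rw,rt,rs]): print(tri(a))
P=np.array([onz('wrist',p,55,s) for p in [(243,85),(419,86),(411,206),(246,205)]]);print(P,P.mean(0))
for z in (110,115,120,125): 
  a,b=onz('wrist',(240,146.5),z-0,s),onz('wrist',(420,148.7),z,s); print(z,onz('wrist',w,z,s),np.degrees(np.arctan2(-(a-b)[0],(a-b)[1])))
```

```text
219 315 344 144 151
23 389 397 242 246
12 244 249 244 247
(np.float64(329.54794520547944), np.float64(147.16438356164383)) (np.float64(392.8695652173913), np.float64(244.17391304347825)) (np.float64(246.33333333333334), np.float64(245.25))
(array([ 509.8, -204.2,  121.1]), [np.float64(1.079976290822181), np.float64(1.0799762908222106)])
(array([ 509.4, -203.1,  120.2]), [np.float64(0.055426307775987435), np.float64(0.055426307776022796)])
(array([ 508.9, -203.7,  127. ]), [np.float64(0.8148504507683829), np.float64(0.8148504507683098)])
(array([ 509.6, -203.8,  121. ]), [np.float64(0.7440626442832693), np.float64(1.4204577699480108), np.float64(0.7917521753506725)])
[[ 533.7 -112.7   55. ]
 [ 585.9 -261.3   55. ]
 [ 483.4 -297.2   55. ]
 [ 430.4 -146.3   55. ]] [ 508.3 -204.4   55. ]
110 [ 509.2 -203.3  110. ] 19.008740905233143
115 [ 509.3 -203.2  115. ] 19.00874090523316
120 [ 509.3 -203.2  120. ] 19.008740905233175
125 [ 509.4 -203.1  125. ] 19.008740905233147
```

```bash
python3 go.py 396 -243.3 376 19.3; python3 -m pendant '{"linear":[[0,0,1.5],[0,0,1.5],[0,0,1.5],[1,0,0.8],[1,0,0],[1,0,0],[1,0,0],[0.5,0,0],[0,0,0],[0,0,0]],"rotation":[[0.2,0.2,0.2],[0.2,0.2,0.1],[0,0,0],[0,0,0],[0,0,0],[0,0,0],[0,0,0],[0,0,0],[0,0,0],[0,0,0]],"fingers":[2,2,2,2,2,2,2,2,2,2]}'; python3 go.py 396 -243.3 376 19.3
python3 - <<'E'
from h import *
import cv2,pickle
s=robot.get_state(); im=robot.snapshot('wrist'); cv2.imwrite('pics/f_wrist.png',im[:,:,::-1]); pickle.dump(s,open('f.pkl','wb'))
E
```

```text
t 10.5 pos [ 451.31 -222.13  431.51] F [-0.92 -0.14 -2.32] open 27.4
tool shift cm [5.59 0.15 5.89] rot deg(tool) [0.46 0.36 0.32]
shift in target-frame cm [5.55 0.17 5.92]
clock: 11.5
ee_pos: [394.3, -242.5, 383.8]
tcp_rot: [-0.118, -0.697, -0.118, 0.697]
wrist_force: [0.0, -0.2, -2.0]
opening: 27.2
t 11.5 pos [ 394.3  -242.46  383.76] F [ 0.   -0.24 -2.  ] open 27.2
tool shift cm [ 0.78  0.14 -0.13] rot deg(tool) [-0.16  0.01 -0.  ]
shift in target-frame cm [ 0.78  0.14 -0.13]
```

View pics/f_wrist.png

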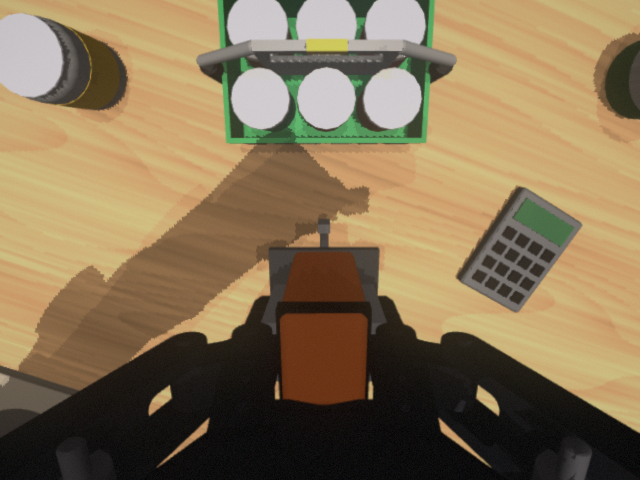

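```bash
python3 - <<'E'
from h import *
import pickle,cv2
np.set_printoptions(precision=1,suppress=True)
e=pickle.load(open('e.pkl','rb'));f=pickle.load(open('f.pkl','rb'))
def yel(n,box):
    im=cv2.imread(n); l,t,r,b=box; c=im[t:b,l:r].astype(int); m=(c[...,2]>70)&(c[...,1]>60)&(c[...,0]<0.5*c[...,1])&(c[...,2]<1.35*c[...,1]); v,u=np.nonzero(m); print(m.sum(),u.min()+l,u.max()+l,v.min()+t,v.max()+t); return (u.mean()+l,v.mean()+t)
im=cv2.imread('pics/f_wrist.png'); print(im[36:58,327].tolist())
print(cv2.imread('pics/e_wrist.png')[138:160,330].tolist())
w=yel('pics/e_wrist.png',(300,138,360,160)); w2=yel('pics/f_wrist.png',(300,36,355,58))
print(w,w2)
for dv in(-1,0,1): print(tri([ray('wrist',w,state=e),ray('wrist',(w2[0],w2[1]+dv),state=f)]))
for s in (e,f):
  p=s['ee_pos']; x=np.array([.944,.33,0]); o=np.array(p)-[0,0,197.7]
  print([proj('wrist',o+np.array([0,0,-77+dz])+x*dx,s) for dx,dz in((8,13),(14,13),(14,-6))])
E
python3 - <<'E'
import cv2
im=cv2.imread('pics/f_wrist.png'); cv2.imwrite('pics/f_z.png',cv2.resize(im[195:270,260:390],None,fx=6,fy=6,interpolation=cv2.INTER_CUBIC))
E
```

```text
[[205, 201, 206], [202, 202, 207], [175, 202, 208], [110, 200, 206], [92, 200, 206], [90, 199, 206], [90, 200, 205], [91, 201, 206], [90, 199, 205], [94, 203, 207], [94, 203, 209], [92, 201, 206], [93, 201, 207], [91, 199, 205], [85, 180, 186], [64, 121, 129], [49, 75, 86], [56, 75, 86], [99, 110, 117], [115, 123, 127], [104, 109, 112], [107, 112, 114]]
[[210, 207, 212], [208, 206, 210], [198, 197, 201], [150, 157, 165], [127, 149, 158], [105, 173, 183], [97, 199, 209], [96, 201, 210], [95, 200, 211], [96, 201, 211], [96, 201, 212], [95, 200, 211], [96, 200, 210], [106, 201, 211], [147, 203, 211], [193, 206, 211], [200, 208, 212], [199, 208, 212], [198, 206, 211], [199, 207, 212], [200, 207, 212], [202, 206, 211]]
219 315 344 144 151
440 307 346 40 50
(np.float64(329.54794520547944), np.float64(147.16438356164383)) (np.float64(326.5), np.float64(45.0))
(array([ 509.4, -203.2,  124.1]), [np.float64(0.11623373554415728), np.float64(0.11623373554409572)])
(array([ 509.4, -203.2,  122. ]), [np.float64(0.11342209777540331), np.float64(0.11342209777533047)])
(array([ 509.4, -203.3,  119.9]), [np.float64(0.11055691043873704), np.float64(0.11055691043873228)])
[array([327.6, 231.3]), array([327.7, 222.4]), array([327.5, 216.5])]
[array([325.2, 233.6]), array([325.2, 224.7]), array([325. , 218.9])]
```

View pics/f_z.png

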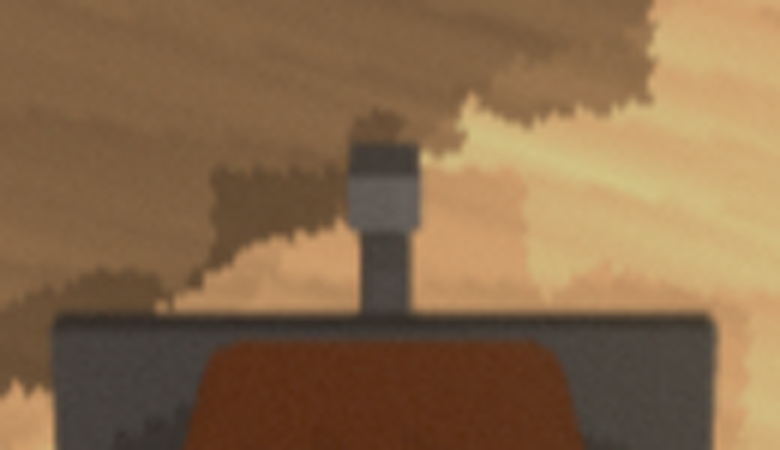

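```bash
python3 go.py 476.4 -215 374.7 19.3; python3 -m pendant '{"linear":[[0.4,0.1,-1.0],[0.4,0,-1.2],[0,0,-1.2],[0,0,-1.2],[0,0,-1.2],[0,0,-1.2],[0,0,-0.9],[0,0,0],[0,0,0],[0,0,0]],"rotation":[[0,0,0],[0,0,0],[0,0,0],[0,0,0],[0,0,0],[0,0,0],[0,0,0],[0,0,0],[0,0,0],[0,0,0]],"fingers":[2,2,2,2,2,2,2,2,2,2]}'; python3 go.py 476.4 -215 374.7 19.3
```

```text
t 11.55 pos [ 394.33 -242.42  383.86] F [-0.42 -0.43 -1.49] open 27.4
tool shift cm [ 0.92  0.1  -8.65] rot deg(tool) [-0.16 -0.   -0.01]
shift in target-frame cm [ 0.92  0.12 -8.65]
clock: 12.55
ee_pos: [478.4, -213.8, 375.9]
tcp_rot: [0.119, 0.698, 0.118, -0.696]
wrist_force: [-0.5, -0.4, -2.2]
opening: 27.5
t 12.55 pos [ 478.42 -213.79  375.86] F [-0.52 -0.45 -2.23] open 27.5
tool shift cm [0.12 0.05 0.23] rot deg(tool) [ 0.04 -0.17 -0.1 ]
shift in target-frame cm [0.12 0.05 0.23]
```

Run:
```python
from h import *
import cv2,pickle
s=robot.get_state(); im=robot.snapshot('wrist'); cv2.imwrite('pics/g_wrist.png',im[:,:,::-1]); pickle.dump(s,open('g.pkl','wb'))
im=robot.snapshot('scene'); cv2.imwrite('pics/g_scene.png',cv2.resize(im[200:310,190:300,::-1],None,fx=5,fy=5,interpolation=cv2.INTER_CUBIC))
```

```text
(no output)
```

View pics/g_wrist.png

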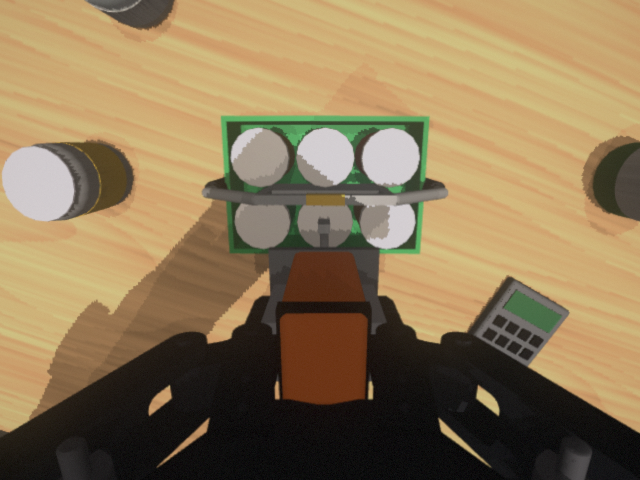

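View pics/g_scene.png

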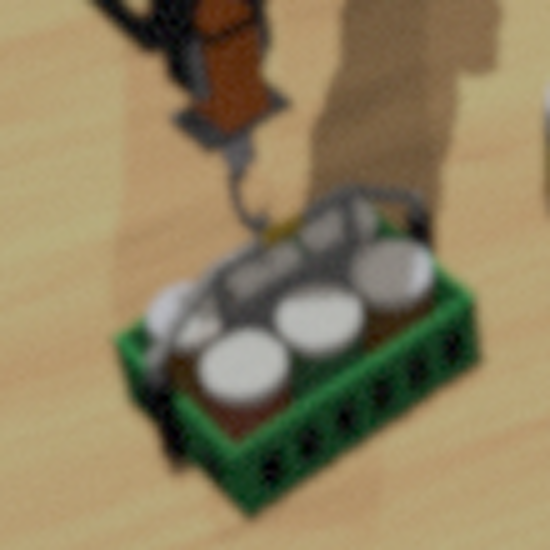

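Run:
```python
from h import *
import pickle,cv2
np.set_printoptions(precision=1,suppress=True)
e,f,g=[pickle.load(open(n+'.pkl','rb')) for n in 'efg']
im=cv2.imread('pics/g_wrist.png'); print([(r,im[r,322].tolist()) for r in range(186,212)])
s=g
# candidate top-face edges projection for each bar height
x=np.array([np.cos(np.radians(19.3)),np.sin(np.radians(19.3)),0])
for zc in (118,120,122,124,126):
  c=np.array([509.4,-203.3,zc])
  print(zc,[[round(proj('wrist',c+x*dx+[0,0,dz],st)[1],1) for dx,dz in ((3,-4),(3,4),(-3,4),(-3,-4))] for st in (e,f,g)])
```

```text
[(186, [101, 108, 115]), (187, [71, 75, 79]), (188, [64, 68, 70]), (189, [65, 67, 71]), (190, [77, 82, 84]), (191, [90, 95, 98]), (192, [86, 94, 98]), (193, [65, 84, 94]), (194, [48, 81, 99]), (195, [50, 95, 118]), (196, [53, 105, 129]), (197, [54, 106, 132]), (198, [55, 108, 134]), (199, [52, 105, 131]), (200, [50, 104, 131]), (201, [51, 103, 131]), (202, [52, 105, 132]), (203, [52, 105, 132]), (204, [54, 106, 131]), (205, [73, 107, 128]), (206, [106, 122, 133]), (207, [124, 133, 144]), (208, [126, 135, 146]), (209, [125, 135, 145]), (210, [127, 136, 147]), (211, [125, 136, 145])]
118 [[np.float64(143.0), np.float64(143.1), np.float64(151.3), np.float64(151.0)], [np.float64(43.1), np.float64(39.5), np.float64(50.6), np.float64(53.9)], [np.float64(192.8), np.float64(194.5), np.float64(204.1), np.float64(202.1)]]
120 [[np.float64(143.0), np.float64(143.1), np.float64(151.4), np.float64(151.1)], [np.float64(42.2), np.float64(38.5), np.float64(49.7), np.float64(53.1)], [np.float64(193.2), np.float64(194.9), np.float64(204.6), np.float64(202.6)]]
122 [[np.float64(143.0), np.float64(143.1), np.float64(151.4), np.float64(151.2)], [np.float64(41.3), np.float64(37.5), np.float64(48.9), np.float64(52.3)], [np.float64(193.6), np.float64(195.3), np.float64(205.1), np.float64(203.1)]]
124 [[np.float64(143.0), np.float64(143.1), np.float64(151.5), np.float64(151.2)], [np.float64(40.4), np.float64(36.5), np.float64(48.0), np.float64(51.4)], [np.float64(194.0), np.float64(195.8), np.float64(205.6), np.float64(203.5)]]
126 [[np.float64(143.1), np.float64(143.1), np.float64(151.6), np.float64(151.3)], [np.float64(39.5), np.float64(35.5), np.float64(47.1), np.float64(50.6)], [np.float64(194.5), np.float64(196.2), np.float64(206.2), np.float64(204.1)]]
```

```bash
python3 go.py 509.4 -203.3 373.7 19.3; python3 -m pendant '{"linear":[[0.2,0,0],[0,0,0],[0,0,0],[0,0,-0.4],[0,0,-0.4],[0,0,-0.4],[0,0,-0.3],[0,0,0],[0,0,0],[0,0,0]],"rotation":[[0,-0.1,-0.1],[0,0,0],[0,0,0],[0,0,0],[0,0,0],[0,0,0],[0,0,0],[0,0,0],[0,0,0],[0,0,0]],"fingers":[2,2,2,2,2,2,2,2,2,2]}'; python3 go.py 509.4 -203.3 373.7 19.3
```

```text
t 12.65 pos [ 478.2  -213.96  375.9 ] F [-0.07  0.39 -1.93] open 27.6
tool shift cm [ 0.23  0.03 -3.3 ] rot deg(tool) [ 0.01 -0.16 -0.1 ]
shift in target-frame cm [ 0.22  0.02 -3.3 ]
clock: 13.65
ee_pos: [493.0, -209.1, 373.8]
tcp_rot: [0.118, 0.697, 0.118, -0.697]
wrist_force: [-0.1, 0.3, -2.0]
opening: 27.6
t 13.65 pos [ 493.01 -209.13  373.85] F [-0.14  0.32 -2.04] open 27.6
tool shift cm [ 0.02 -0.01 -1.74] rot deg(tool) [-0.07 -0.04  0.  ]
shift in target-frame cm [ 0.01 -0.01 -1.74]
```

```bash
python3 -m pendant '{"linear":[[0,0,-0.2],[0,0,-0.2],[0,0,-0.2],[0,0,0],[0,0,0],[0,0,0],[0,0,0],[0,0,0],[0,0,0],[0,0,0]],"rotation":[[0,0,0],[0,0,0],[0,0,0],[0,0,0],[0,0,0],[0,0,0],[0,0,0],[0,0,0],[0,0,0],[0,0,0]],"fingers":[2,2,2,2,2,2,2,2,2,2]}'; python3 go.py 509.4 -203.3 373.7 19.3
```

```text
clock: 14.65
ee_pos: [498.7, -207.2, 373.8]
tcp_rot: [0.118, 0.697, 0.118, -0.697]
wrist_force: [-0.0, 0.3, -2.8]
opening: 27.5
t 14.65 pos [ 498.74 -207.24  373.84] F [-0.04  0.32 -2.81] open 27.5
tool shift cm [ 0.01 -0.02 -1.14] rot deg(tool) [-0.1  -0.01  0.01]
shift in target-frame cm [ 0.01 -0.02 -1.14]
```

No contact; carry on.

```bash
python3 -m pendant '{"linear":[[0,0,-0.3],[0,0,-0.3],[0,0,-0.3],[0,0,-0.2],[0,0,0],[0,0,0],[0,0,0],[0,0,0],[0,0,0],[0,0,0]],"rotation":[[0,0,0],[0,0,0],[0,0,0],[0,0,0],[0,0,0],[0,0,0],[0,0,0],[0,0,0],[0,0,0],[0,0,0]],"fingers":[2,2,2,2,2,2,2,2,2,2]}'; python3 go.py 509.4 -203.3 373.7 19.3
python3 - <<'E'
from h import *
import cv2,pickle
s=robot.get_state(); im=robot.snapshot('wrist'); cv2.imwrite('pics/h_wrist.png',cv2.resize(im[170:280,230:430,::-1],None,fx=4,fy=4,interpolation=cv2.INTER_CUBIC))
im=robot.snapshot('scene'); cv2.imwrite('pics/h_scene.png',cv2.resize(im[200:310,190:300,::-1],None,fx=5,fy=5,interpolation=cv2.INTER_CUBIC))
E
```

```text
clock: 15.65
ee_pos: [510.1, -203.2, 373.8]
tcp_rot: [0.118, 0.697, 0.118, -0.697]
wrist_force: [0.5, -0.3, -1.8]
opening: 27.4
t 15.65 pos [ 510.12 -203.21  373.78] F [ 0.54 -0.25 -1.78] open 27.4
tool shift cm [ 0.01 -0.01  0.07] rot deg(tool) [-0.1  -0.01  0.01]
shift in target-frame cm [ 0.01 -0.01  0.07]
```

View pics/h_wrist.png

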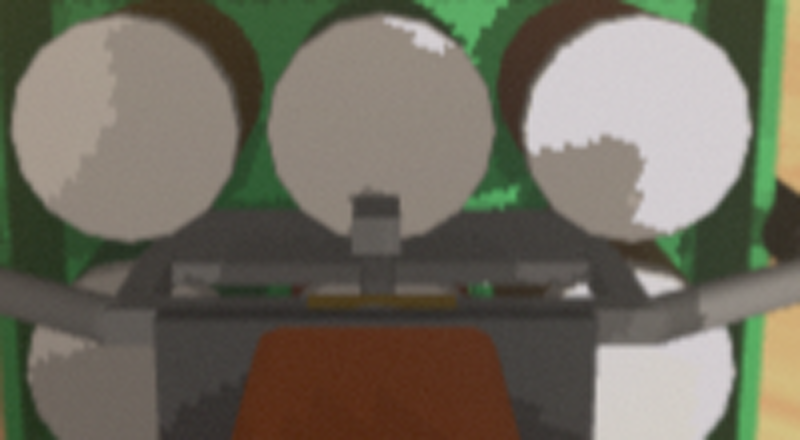

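View pics/h_scene.png

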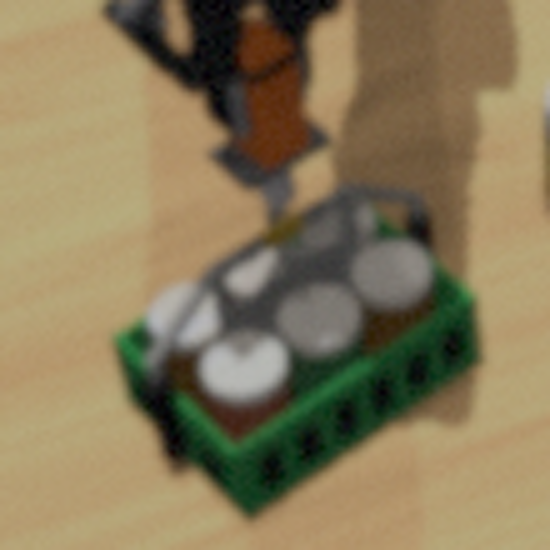

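```bash
python3 -m pendant '{"linear":[[-0.4,0,0],[-0.4,0,0],[-0.4,0,0],[-0.3,0,0],[-0.3,0,0],[-0.3,0,0],[-0.2,0,0],[-0.2,0,0],[0,0,0],[0,0,0]],"rotation":[[0,0,0],[0,0,0],[0,0,0],[0,0,0],[0,0,0],[0,0,0],[0,0,0],[0,0,0],[0,0,0],[0,0,0]],"fingers":[2,2,2,2,2,2,2,2,2,2]}'; python3 go.py 509.4 -203.3 373.7 19.3
```

```text
clock: 16.75
ee_pos: [509.6, -203.2, 400.5]
tcp_rot: [-0.118, -0.697, -0.118, 0.698]
wrist_force: [0.5, 0.6, -4.9]
opening: 27.3
t 16.75 pos [ 509.64 -203.17  400.55] F [ 0.47  0.62 -4.95] open 27.3
tool shift cm [2.68 0.01 0.02] rot deg(tool) [-0.1   0.06  0.05]
shift in target-frame cm [2.68 0.   0.03]
```

```bash
python3 -m pendant '{"linear":[[-0.2,0,0],[-0.2,0,0],[-0.2,0,0],[-0.2,0,0],[-0.2,0,0],[-0.2,0,0],[-0.1,0,0],[0,0,0],[0,0,0],[0,0,0]],"rotation":[[0,0,0],[0,0,0],[0,0,0],[0,0,0],[0,0,0],[0,0,0],[0,0,0],[0,0,0],[0,0,0],[0,0,0]],"fingers":[2,2,2,2,2,2,2,2,2,2]}'; python3 go.py 509.4 -203.3 373.7 19.3
python3 - <<'E'
from h import *
import cv2
F=[]
for n in range(3):
    im=robot.snapshot('scene'); F.append(robot.get_state()['wrist_force'][2])
print(F)
cv2.imwrite('pics/i_scene.png',cv2.resize(im[200:310,190:300,::-1],None,fx=5,fy=5,interpolation=cv2.INTER_CUBIC))
E
```

```text
clock: 17.75
ee_pos: [509.5, -203.2, 413.7]
tcp_rot: [-0.117, -0.696, -0.118, 0.698]
wrist_force: [0.0, -0.2, -5.8]
opening: 27.4
t 17.75 pos [ 509.47 -203.22  413.71] F [ 0.03 -0.24 -5.78] open 27.4
tool shift cm [4.   0.01 0.  ] rot deg(tool) [-0.1   0.12  0.09]
shift in target-frame cm [4.   0.01 0.01]
[np.float64(-5.903115048206517), np.float64(-5.114065233984995), np.float64(-5.332903353528603)]
```

View pics/i_scene.png

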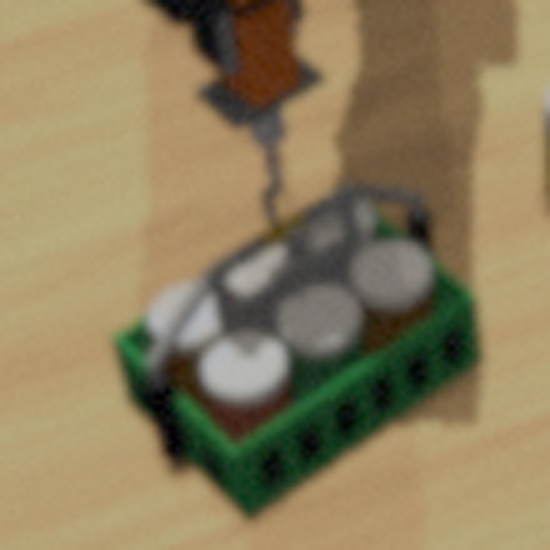

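```bash
cat > m.py <<'E'
from h import *
import cv2,os,sys
def crop(im): return im[200:310,205:295]
n=sys.argv[1]
F=[];ims=[]
for k in range(3):
    ims.append(robot.snapshot('scene').astype(np.float32)); F.append(robot.get_state()['wrist_force'])
im=np.mean(ims,0); 
if not os.path.exists('ref.npy'): np.save('ref.npy',im)
ref=np.load('ref.npy')
# template: crate front walls
y0,y1,x0,x1=258,306,210,290
t=ref[y0:y1,x0:x1]
def shift(dv):
    return cv2.warpAffine(im,np.float32([[1,0,0],[0,1,dv]]),(640,480))[y0:y1,x0:x1]
best=min((np.mean((shift(d)-t)[6:-6]**2),d) for d in np.arange(-2,8,.1))
s=robot.get_state(); print('t',round(s['clock'],2),'z',round(s['ee_pos'][2],1),'F',np.mean(F,0).round(2),'up px',best[1].round(1),'err',best[0].round(1))
p0=proj('scene',(480,-230,0));p1=proj('scene',(480,-230,10));print('px per 10mm',(p0-p1).round(2))
cv2.imwrite(f'pics/{n}.png',cv2.resize(np.clip(im[190:310,190:310,::-1],0,255).astype(np.uint8),None,fx=5,fy=5,interpolation=cv2.INTER_CUBIC))
E
python3 m.py j0
python3 -m pendant '{"linear":[[-0.2,0,0],[-0.2,0,0],[-0.2,0,0],[-0.2,0,0],[-0.2,0,0],[-0.2,0,0],[-0.1,0,0],[0,0,0],[0,0,0],[0,0,0]],"rotation":[[0,0,0],[0,0,0],[0,0,0],[0,0,0],[0,0,0],[0,0,0],[0,0,0],[0,0,0],[0,0,0],[0,0,0]],"fingers":[2,2,2,2,2,2,2,2,2,2]}'; python3 m.py j1
```

```text
t 18.05 z 413.7 F [ 0.28 -0.33 -5.88] up px 0.0 err 0.0
px per 10mm [0.46 2.38]
clock: 19.05
ee_pos: [509.4, -203.2, 427.3]
tcp_rot: [-0.117, -0.696, -0.118, 0.698]
wrist_force: [1.7, -0.5, -7.8]
opening: 27.4
t 19.2 z 427.3 F [ 0.73 -0.76 -7.88] up px 0.0 err 6.3
px per 10mm [0.46 2.38]
```

```bash
python3 -m pendant '{"linear":[[-0.2,0,0],[-0.2,0,0],[-0.2,0,0],[-0.2,0,0],[-0.2,0,0],[-0.1,0,0],[-0.1,0,0],[0,0,0],[0,0,0],[0,0,0]],"rotation":[[0,0,0],[0,0,0],[0,0,0],[0,0,0],[0,0,0],[0,0,0],[0,0,0],[0,0,0],[0,0,0],[0,0,0]],"fingers":[2,2,2,2,2,2,2,2,2,2]}'; python3 m.py j2
```

```text
clock: 20.2
ee_pos: [508.7, -202.7, 439.2]
tcp_rot: [-0.117, -0.695, -0.119, 0.699]
wrist_force: [0.5, 0.5, -8.1]
opening: 27.3
t 20.35 z 439.3 F [ 0.76  0.41 -9.03] up px 0.6 err 28.2
px per 10mm [0.46 2.38]
```

```bash
python3 -m pendant '{"linear":[[-0.1,0,0],[-0.2,0,0],[-0.2,0,0],[-0.2,0,0],[-0.1,0,0],[0,0,0],[0,0,0],[0,0,0],[0,0,0],[0,0,0]],"rotation":[[0,0,0],[0,0,0],[0,0,0],[0,0,0],[0,0,0],[0,0,0],[0,0,0],[0,0,0],[0,0,0],[0,0,0]],"fingers":[2,2,2,2,2,2,2,2,2,2]}'; python3 m.py j3
```

```text
clock: 21.35
ee_pos: [507.9, -202.5, 447.2]
tcp_rot: [-0.116, -0.694, -0.12, 0.7]
wrist_force: [0.2, -0.1, -9.1]
opening: 27.3
t 21.5 z 447.2 F [ 0.   -0.36 -9.63] up px 1.9 err 47.3
px per 10mm [0.46 2.38]
```

View pics/j3.png

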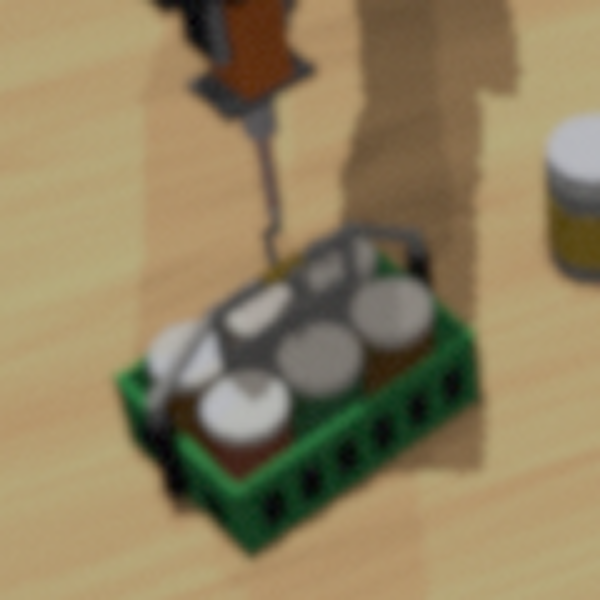

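```bash
python3 -m pendant '{"linear":[[-0.1,0,0],[-0.2,0,0],[-0.2,0,0],[-0.2,0,0],[-0.2,0,0],[-0.1,0,0],[-0.1,0,0],[0,0,0],[0,0,0],[0,0,0]],"rotation":[[0,0,0],[0,0,0],[0,0,0],[0,0,0],[0,0,0],[0,0,0],[0,0,0],[0,0,0],[0,0,0],[0,0,0]],"fingers":[2,2,2,2,2,2,2,2,2,2]}'; python3 m.py j4; python3 go.py 509.4 -203.3 373.7 19.3
```

```text
clock: 22.5
ee_pos: [508.0, -202.5, 459.4]
tcp_rot: [-0.116, -0.694, -0.12, 0.7]
wrist_force: [0.5, -0.3, -8.9]
opening: 27.4
t 22.65 z 459.4 F [ 1.000e-02 -3.300e-01 -1.001e+01] up px 4.5 err 234.2
px per 10mm [0.46 2.38]
t 22.65 pos [ 508.02 -202.48  459.36] F [  0.11  -0.88 -10.43] open 27.5
tool shift cm [ 8.56  0.18 -0.17] rot deg(tool) [-0.09  0.45  0.38]
shift in target-frame cm [ 8.57  0.12 -0.1 ]
```

View pics/j4.png

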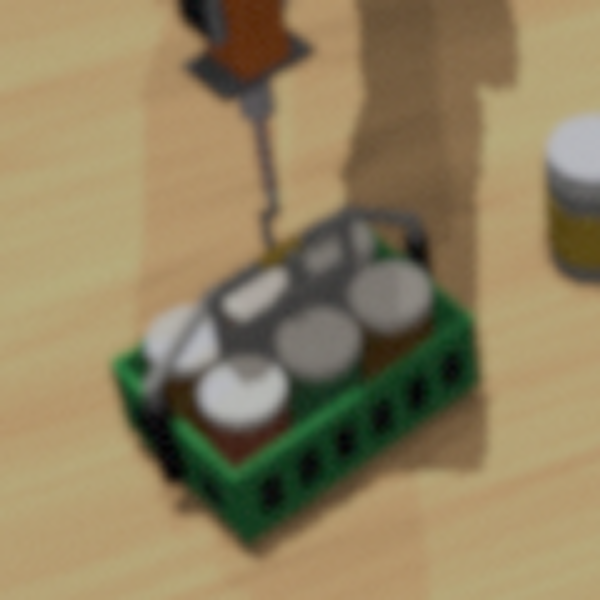

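```bash
python3 -m pendant '{"linear":[[0,0,0],[0,0,0],[0,0,0],[0,0,0],[0,0,0],[0,0,0],[0,0,0],[0,0,0],[0,0,0],[0,0,0]],"rotation":[[0,0,0],[0,0,0],[0,0,0],[0,0,0],[0,0,0],[0,0,0],[0,0,0],[0,0,0],[0,0,0],[0,0,0]],"fingers":[2,2,2,2,2,2,2,2,2,2]}'; python3 m.py j5; python3 -m pendant '{"linear":[[0,0,0],[0,0,0],[0,0,0],[0,0,0],[0,0,0],[0,0,0],[0,0,0],[0,0,0],[0,0,0],[0,0,0]],"rotation":[[0,0,0],[0,0,0],[0,0,0],[0,0,0],[0,0,0],[0,0,0],[0,0,0],[0,0,0],[0,0,0],[0,0,0]],"fingers":[2,2,2,2,2,2,2,2,2,2]}'; python3 m.py j6; cp pics/j6.png pics/j6b.png;python3 go.py 509.4 -203.3 430 19.3
```

```text
clock: 23.65
ee_pos: [508.0, -202.5, 459.2]
tcp_rot: [-0.116, -0.694, -0.12, 0.7]
wrist_force: [0.3, -0.3, -9.7]
opening: 27.4
t 23.8 z 459.2 F [-0.03  0.14 -9.47] up px 4.5 err 229.7
px per 10mm [0.46 2.38]
clock: 24.8
ee_pos: [508.0, -202.5, 459.2]
tcp_rot: [-0.116, -0.694, -0.12, 0.7]
wrist_force: [-0.9, -0.5, -10.2]
opening: 27.5
t 24.95 z 459.2 F [-0.08 -0.59 -9.83] up px 4.5 err 230.7
px per 10mm [0.46 2.38]
t 24.95 pos [ 508.   -202.48  459.22] F [-0.58 -1.57 -9.91] open 27.5
tool shift cm [ 2.92  0.14 -0.13] rot deg(tool) [-0.09  0.47  0.39]
shift in target-frame cm [ 2.92  0.12 -0.11]
```

Run:
```python
from h import *
import cv2
im=robot.snapshot('wrist'); cv2.imwrite('pics/j7w.png',im[:,:,::-1])
im=robot.snapshot('top'); cv2.imwrite('pics/j7t.png',cv2.resize(im[185:295,225:430,::-1],None,fx=3.9,fy=3.9,interpolation=cv2.INTER_CUBIC))
```

```text
(no output)
```

View pics/j7w.png

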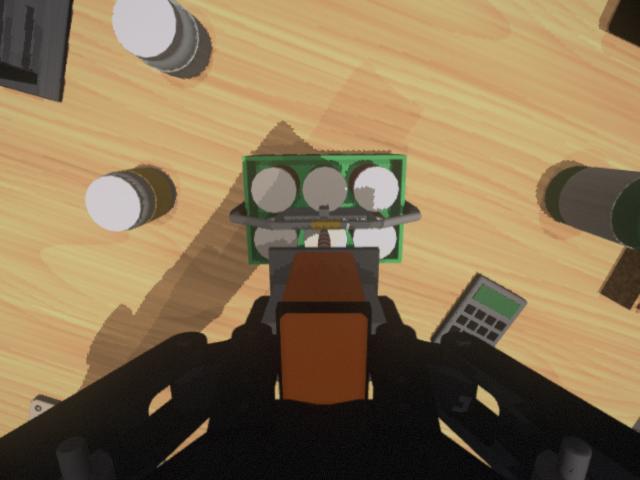

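View pics/j6.png

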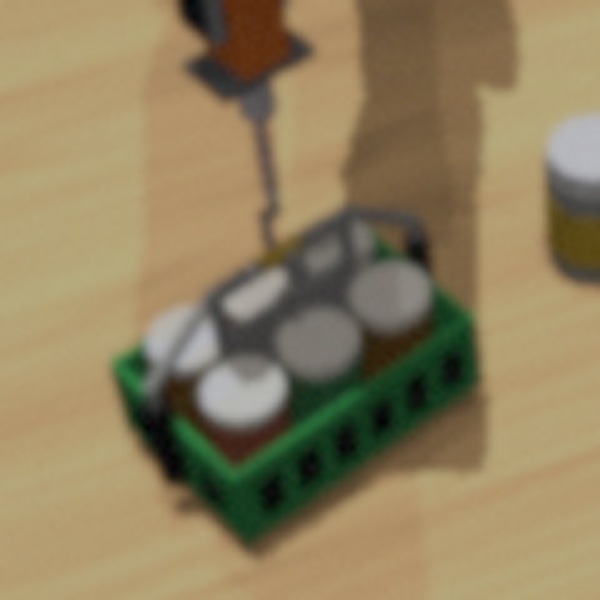

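```bash
python3 -m pendant '{"linear":[[0.1,0,0],[0.2,0,0],[0.2,0,0],[0.2,0,0],[0.2,0,0],[0.2,0,0],[0.2,0,0],[0.2,0,0],[0.2,0,0],[0.2,0,0]],"rotation":[[0,0,0],[0,0,0],[0,0,0],[0,0,0],[0,0,0],[0,0,0],[0,0,0],[0,0,0],[0,0,0],[0,0,0]],"fingers":[2,2,2,2,2,2,2,2,2,2]}'; python3 m.py k1; python3 go.py 508.8 -202.8 395 19.3
```

```text
clock: 26.05
ee_pos: [507.7, -202.4, 438.6]
tcp_rot: [-0.116, -0.694, -0.12, 0.701]
wrist_force: [-0.4, 0.3, -8.7]
opening: 27.2
t 26.2 z 438.6 F [-0.56  0.54 -9.  ] up px 1.4 err 32.1
px per 10mm [0.46 2.38]
t 26.2 pos [ 507.67 -202.39  438.64] F [-0.41  1.31 -8.67] open 27.1
tool shift cm [ 4.36  0.11 -0.13] rot deg(tool) [-0.09  0.5   0.42]
shift in target-frame cm [ 4.36  0.08 -0.09]
```

```bash
python3 -m pendant '{"linear":[[0.1,0,0],[0.2,0,0],[0.2,0,0],[0.2,0,0],[0.3,0,0],[0.4,0,0],[0.5,0,0],[0.5,0,0],[0.5,0,0],[0.5,0,0]],"rotation":[[0,0,0],[0,0,0],[0,0,0],[0,0,0],[0,0,0],[0,0,0],[0,0,0],[0,0,0],[0,0,0],[0,0,0]],"fingers":[2,2,2,2,2,2,2,2,2,2]}'; python3 m.py k2; python3 go.py 508.8 -202.8 395 19.3
```

```text
clock: 27.2
ee_pos: [507.3, -202.3, 403.6]
tcp_rot: [-0.116, -0.694, -0.12, 0.7]
wrist_force: [-1.9, 0.1, -5.2]
opening: 27.1
t 27.35 z 403.7 F [-1.06  0.06 -4.82] up px 1.4 err 26.8
px per 10mm [0.46 2.38]
t 27.35 pos [ 507.3  -202.27  403.69] F [-0.65  0.01 -5.3 ] open 27.5
tool shift cm [ 0.87  0.11 -0.13] rot deg(tool) [-0.1   0.46  0.39]
shift in target-frame cm [ 0.87  0.1  -0.12]
```

View pics/k2.png

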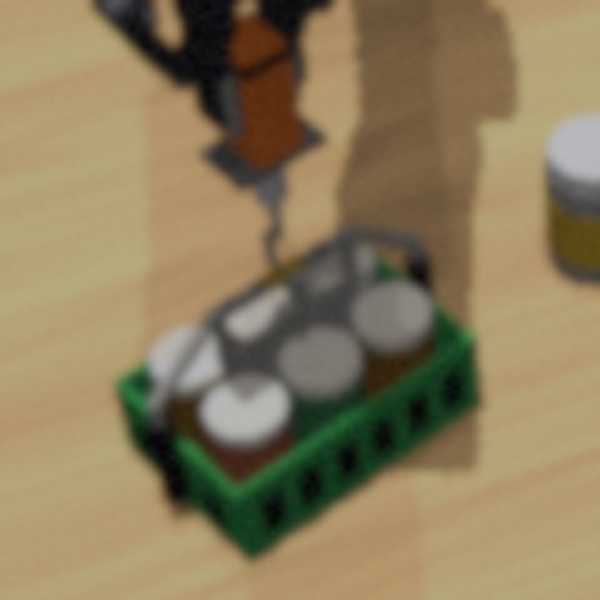

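```bash
python3 -m pendant '{"linear":[[0.4,0,0],[0.4,0,0],[0.4,0,0],[0.4,0,0],[0.3,0,0],[0.2,0,0],[0.1,0,0],[0,0,0],[0,0,0],[0,0,0]],"rotation":[[0,0,0],[0,0,0],[0,0,0],[0,0,0],[0,0.2,0.2],[0,0.2,0.2],[0,0,0],[0,0,0],[0,0,0],[0,0,0]],"fingers":[2,2,2,2,2,2,2,2,2,2]}'; python3 m.py k3; python3 go.py 507.3 -202.8 373.7 19.3
```

```text
clock: 28.35
ee_pos: [508.3, -203.1, 381.9]
tcp_rot: [0.119, 0.699, 0.116, -0.696]
wrist_force: [-1.2, -0.2, -2.8]
opening: 27.7
t 28.5 z 381.9 F [-0.37 -0.   -2.52] up px 1.4 err 28.7
px per 10mm [0.46 2.38]
t 28.5 pos [ 508.33 -203.1   381.88] F [-0.49  0.3  -2.28] open 27.5
tool shift cm [ 0.82 -0.07  0.09] rot deg(tool) [-0.12 -0.22 -0.3 ]
shift in target-frame cm [ 0.82 -0.06  0.09]
```

Run:
```python
from h import *
import cv2,pickle
s=robot.get_state(); im=robot.snapshot('wrist'); cv2.imwrite('pics/k3w.png',cv2.resize(im[150:290,220:430,::-1],None,fx=3.8,fy=3.8,interpolation=cv2.INTER_CUBIC))
```

```text
(no output)
```

View pics/k3w.png

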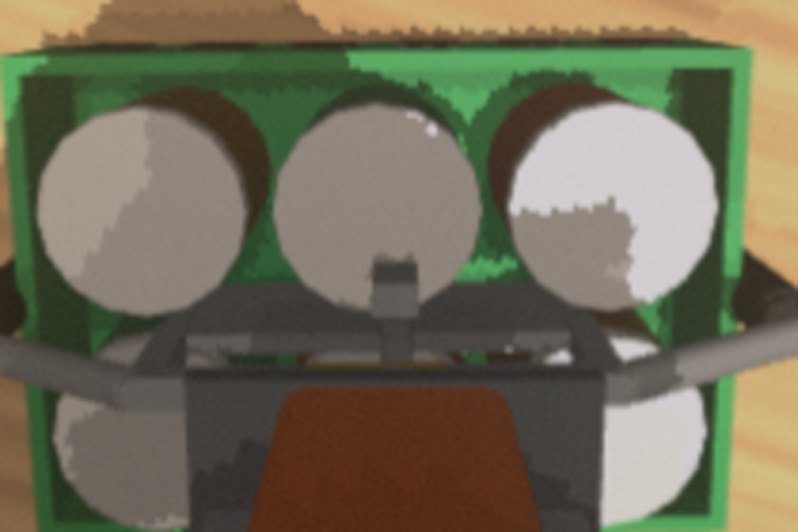

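```bash
python3 -m pendant '{"linear":[[0.3,0,0],[0.3,0,0],[0.2,0,0],[0,0,0],[0,0,0],[0,0,0],[0,0,0.2],[0,0,0.2],[0,0,0.1],[0,0,0]],"rotation":[[0,-0.2,-0.2],[0,0,0],[0,0,0],[0,0,0],[0,0,0],[0,0,0],[0,0,0],[0,0,0],[0,0,0],[0,0,0]],"fingers":[2,2,2,2,2,2,2,2,2,2]}'; python3 m.py k4; python3 go.py 507.3 -202.8 373.7 19.3
```

```text
clock: 29.55
ee_pos: [504.7, -205.0, 374.1]
tcp_rot: [0.119, 0.699, 0.117, -0.695]
wrist_force: [-0.5, 0.6, -3.2]
opening: 27.3
t 29.7 z 374.0 F [-0.12 -0.33 -2.14] up px 1.5 err 38.6
px per 10mm [0.46 2.38]
t 29.7 pos [ 504.86 -204.88  374.03] F [-0.24 -0.34 -2.47] open 27.5
tool shift cm [ 0.03 -0.12 -0.3 ] rot deg(tool) [-0.09 -0.26 -0.23]
shift in target-frame cm [ 0.03 -0.12 -0.3 ]
```

```bash
python3 -m pendant '{"linear":[[0,0,0.2],[0,0,0.3],[0,0,0.3],[0,0,0.3],[0,0,0.3],[0,0,0.3],[0,0,0.4],[0,0,0.4],[0,0,0.3],[0,0,0]],"rotation":[[0,0,0],[0,0,0],[0,0,0],[0,0,0],[0,0,0],[0,0,0],[0,0,0],[0,0,0],[0,0,0],[0,0,0]],"fingers":[2,2,2,2,2,2,2,2,2,2]}'; python3 m.py k5; python3 go.py 470 -217 374 19.3
python3 - <<'E'
from h import *
import cv2,pickle
im=robot.snapshot('wrist'); cv2.imwrite('pics/k5w.png',im[:,:,::-1])
E
```

```text
clock: 30.7
ee_pos: [475.6, -215.1, 374.0]
tcp_rot: [0.119, 0.699, 0.117, -0.696]
wrist_force: [0.3, -0.0, -2.1]
opening: 27.2
t 30.85 z 374.0 F [-0.34  0.1  -2.32] up px 1.6 err 191.9
px per 10mm [0.46 2.38]
t 30.85 pos [ 476.3  -214.83  374.  ] F [-0.04 -0.19 -1.79] open 27.3
tool shift cm [-0.   -0.    0.67] rot deg(tool) [-0.08 -0.29 -0.24]
shift in target-frame cm [ 0.   -0.    0.67]
```

View pics/k5w.png

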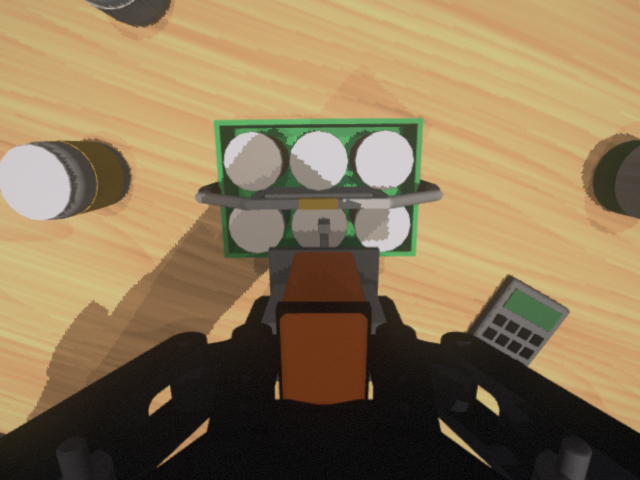

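View pics/k5.png

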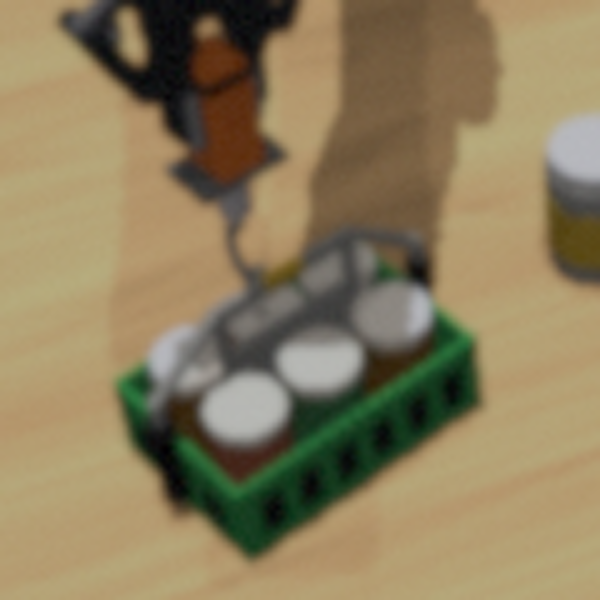

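```bash
python3 -m pendant '{"linear":[[0,0,1],[0,0,1],[0,0,0.8],[-1,0,0],[-1.5,0,0],[-1.5,0,0],[-1.5,0,0],[-1,0,0],[0,0,0],[0,0,0]],"rotation":[[0,0,0],[0,0,0],[0,0,0],[0,0,0],[0,0,0],[0,-0.2,-0.1],[0,-0.1,-0.1],[0,0,0],[0,0,0],[0,0,0]],"fingers":[2,2,2,2,2,2,2,2,2,2]}'; python3 go.py 569.4 172 445 2.7
```

```text
clock: 31.9
ee_pos: [446.0, -225.2, 444.3]
tcp_rot: [0.118, 0.698, 0.117, -0.697]
wrist_force: [0.3, -1.0, -2.4]
opening: 27.3
t 31.9 pos [ 445.97 -225.2   444.31] F [ 0.29 -0.99 -2.42] open 27.3
tool shift cm [ -0.11 -33.49 -24.67] rot deg(tool) [16.41 -0.06 -0.09]
shift in target-frame cm [ -0.07 -39.09 -14.2 ]
```

```bash
python3 -m pendant '{"linear":[[0,-2.5,-1.5],[0,-3.6,-2.1],[0,-3.8,-2.1],[0,-3.8,-2.1],[0,-3.8,-2.0],[0,-3.8,-2.0],[0,-3.8,-1.9],[0,-3.4,-1.7],[0,-2.3,-1],[0,-1,-0.5]],"rotation":[[1.6,0,0],[1.6,0,0],[1.6,0,0],[1.6,0,0],[1.6,0,0],[1.6,0,0],[1.6,0,0],[1.6,0,0],[1.6,0,0],[1,0,0]],"fingers":[2,2,2,2,2,2,2,2,2,2]}'; python3 go.py 569.4 172 440 2.7
```

```text
clock: 32.9
ee_pos: [545.7, 131.6, 435.0]
tcp_rot: [-0.017, -0.703, -0.015, 0.711]
wrist_force: [0.7, -0.9, -3.3]
opening: 27.3
t 32.9 pos [545.67 131.62 435.01] F [ 0.72 -0.92 -3.34] open 27.3
tool shift cm [-0.53 -3.92 -2.55] rot deg(tool) [-0.08  0.6  -0.14]
shift in target-frame cm [-0.5  -3.92 -2.56]
```

```bash
python3 -m pendant '{"linear":[[-0.3,-1.2,-0.8],[-0.2,-1.2,-0.8],[0,-0.8,-0.5],[0,-0.3,-0.2],[0,0,0],[0,0,0],[0,0,0],[0,0,0],[0,0,0],[0,0,0]],"rotation":[[0,0.3,0],[0,0.3,0],[0,0,0],[0,0,0],[0,0,0],[0,0,0],[0,0,0],[0,0,0],[0,0,0],[0,0,0]],"fingers":[2,2,2,2,2,2,2,2,2,2]}'; python3 go.py 569.4 172 440 2.7
python3 - <<'E'
from h import *
import cv2,pickle
im=robot.snapshot('wrist'); cv2.imwrite('pics/l_wrist.png',im[:,:,::-1])
E
```

```text
clock: 33.9
ee_pos: [567.0, 169.0, 435.8]
tcp_rot: [-0.018, -0.704, -0.014, 0.71]
wrist_force: [0.2, -0.1, -1.9]
opening: 27.1
t 33.9 pos [567.01 169.01 435.75] F [ 0.22 -0.14 -1.86] open 27.1
tool shift cm [-0.43 -0.29 -0.25] rot deg(tool) [-0.08  0.44 -0.31]
shift in target-frame cm [-0.42 -0.29 -0.25]
```

View pics/l_wrist.png

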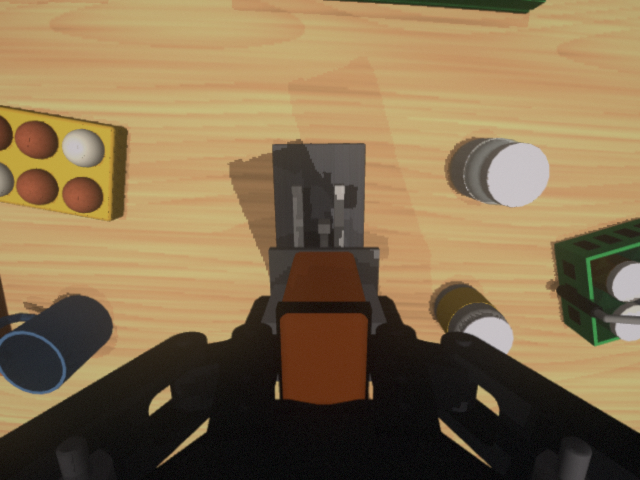

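```bash
python3 -m pendant '{"linear":[[0,-0.2,-0.2],[0,-0.1,0],[0,0,0],[0,0,0],[0,0,0],[0,0,0],[0,0,0],[0,0,0],[0,0,0],[0,0,0]],"rotation":[[-0.1,0.4,-0.3],[0,0,0],[0,0,0],[0,0,0],[0,0,0],[0,0,0],[0,0,0],[0,0,0],[0,0,0],[0,0,0]],"fingers":[2,2,2,2,2,2,2,2,2,2]}'; python3 go.py 569.4 172 309 2.7
```

```text
clock: 34.95
ee_pos: [569.0, 172.4, 435.8]
tcp_rot: [-0.017, -0.707, -0.017, 0.707]
wrist_force: [0.2, 0.2, -2.4]
opening: 27.4
t 34.95 pos [569.01 172.41 435.78] F [ 0.19  0.24 -2.36] open 27.4
tool shift cm [12.68  0.05 -0.04] rot deg(tool) [0.04 0.   0.02]
shift in target-frame cm [12.68  0.04 -0.04]
```

```bash
python3 -m pendant '{"linear":[[1,0.05,0],[1.2,0,0],[1.2,0,0],[1.2,0,0],[1.2,0,0],[0.8,0,0],[0.3,0,0],[0,0,0],[0,0,0],[0,0,0]],"rotation":[[0,0,0],[0,0,0],[0,0,0],[0,0,0],[0,0,0],[0,0,0],[0,0,0],[0,0,0],[0,0,0],[0,0,0]],"fingers":[2,2,2,2,2,2,2,2,2,2]}'; python3 go.py 569.4 172 309 2.7
```

```text
clock: 35.95
ee_pos: [568.8, 171.8, 359.1]
tcp_rot: [-0.017, -0.706, -0.017, 0.708]
wrist_force: [-0.3, -0.4, -1.9]
opening: 27.3
t 35.95 pos [568.77 171.82 359.08] F [-0.33 -0.36 -1.88] open 27.3
tool shift cm [ 5.01 -0.02 -0.08] rot deg(tool) [ 0.04  0.15 -0.02]
shift in target-frame cm [ 5.01 -0.01 -0.06]
```

```bash
python3 -m pendant '{"linear":[[0.8,0,0],[1,0,0],[1,0,0],[0.8,0,0],[0.5,0,0],[0.3,0,0],[0.1,0,0],[0,0,0],[0,0,0],[0,0,0]],"rotation":[[0,0.1,0],[0,0,0],[0,0,0],[0,0,0],[0,0,0],[0,0,0],[0,0,0],[0,0,0],[0,0,0],[0,0,0]],"fingers":[2,2,2,2,2,2,2,2,2,2]}'; python3 go.py 569.4 172 308 2.7
```

```text
clock: 36.95
ee_pos: [569.2, 172.0, 310.8]
tcp_rot: [0.017, 0.707, 0.017, -0.707]
wrist_force: [-0.5, -0.6, -1.8]
opening: 27.7
t 36.95 pos [569.17 171.96 310.84] F [-0.49 -0.62 -1.78] open 27.7
tool shift cm [ 0.28 -0.   -0.02] rot deg(tool) [ 0.03 -0.07  0.01]
shift in target-frame cm [ 0.28 -0.   -0.02]
```

```bash
python3 -m pendant '{"linear":[[0.2,0,0],[0.1,0,0],[0.05,0,0],[0,0,0],[0,0,0],[0,0,0],[0,0,0],[0,0,0],[0,0,0],[0,0,0]],"rotation":[[0,0,0],[0,0,0],[0,0,0],[0,0,0],[0,0,0],[0,0,0],[0,0,0],[0,0,0],[0,0,0],[0,0,0]],"fingers":[2,2,2,2,2,2,2,2,2,2]}'; python3 go.py 569.4 172 308 2.7
python3 - <<'E'
from h import *
import cv2,pickle
im=robot.snapshot('wrist'); cv2.imwrite('pics/m_wrist.png',im[:,:,::-1])
im=robot.snapshot('scene'); cv2.imwrite('pics/m_scene.png',cv2.resize(im[150:290,330:470,::-1],None,fx=4,fy=4,interpolation=cv2.INTER_CUBIC))
E
```

```text
clock: 37.95
ee_pos: [569.5, 172.0, 307.9]
tcp_rot: [0.017, 0.708, 0.017, -0.706]
wrist_force: [-0.1, -0.9, -2.3]
opening: 27.5
t 37.95 pos [569.46 172.01 307.86] F [-0.06 -0.87 -2.33] open 27.5
tool shift cm [-0.01  0.    0.01] rot deg(tool) [ 0.03 -0.16  0.03]
shift in target-frame cm [-0.01  0.    0.01]
```

View pics/m_scene.png

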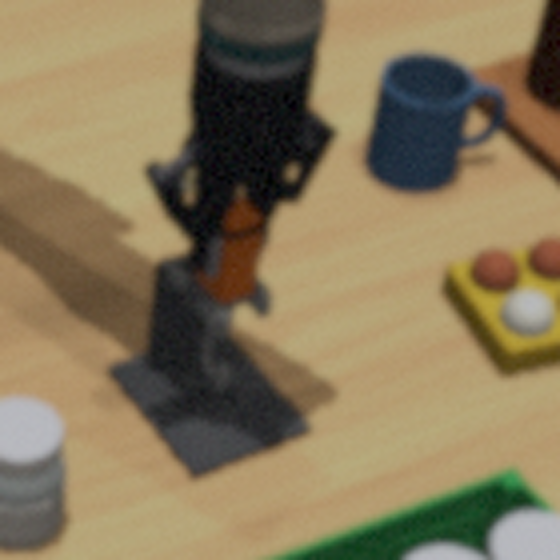

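View pics/m_wrist.png

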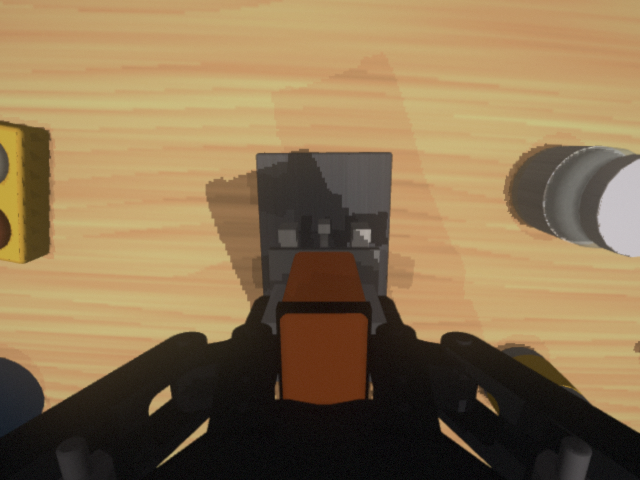

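```bash
python3 -m pendant '{"linear":[[0.1,0,0],[0,0,0],[0,0,0],[0,0,0],[0,0,0],[0,0,0],[0,0,0],[0,0,0],[0,0,0],[0,0,0]],"rotation":[[0,-0.1,0],[0,0,0],[0,0,0],[0,0,0],[0,0,0],[0,0,0],[0,0,0],[0,0,0],[0,0,0],[0,0,0]],"fingers":[2,2,2,2,2,2,2,2,2,2]}'; python3 go.py 569.4 172 308 2.7
```

```text
clock: 39.05
ee_pos: [569.8, 172.1, 307.7]
tcp_rot: [0.017, 0.708, 0.017, -0.706]
wrist_force: [-0.7, -0.1, -1.3]
opening: 27.6
t 39.05 pos [569.76 172.08 307.73] F [-0.7  -0.11 -1.26] open 27.6
tool shift cm [-0.03  0.01  0.04] rot deg(tool) [ 0.03 -0.12  0.05]
shift in target-frame cm [-0.03  0.01  0.04]
```

```bash
python3 -m pendant '{"linear":[[0.1,0,0],[0.1,0,0],[0,0,0],[0,0,0],[0,0,0],[0,0,0],[0,0,0],[0,0,0],[0,0,0],[0,0,0]],"rotation":[[0,0,0],[0,0,0],[0,0,0],[0,0,0],[0,0,0],[0,0,0],[0,0,0],[0,0,0],[0,0,0],[0,0,0]],"fingers":[2,2,2,2,2,2,2,2,2,2]}'; python3 go.py 569.4 172 308 2.7
```

```text
clock: 40.05
ee_pos: [569.8, 172.1, 307.7]
tcp_rot: [0.016, 0.708, 0.017, -0.706]
wrist_force: [-0.6, -0.7, 0.4]
opening: 27.3
t 40.05 pos [569.75 172.08 307.71] F [-0.57 -0.7   0.44] open 27.3
tool shift cm [-0.03  0.01  0.04] rot deg(tool) [ 0.02 -0.14  0.06]
shift in target-frame cm [-0.03  0.01  0.04]
```

The flange is resting on the prongs: Fz has gone from −2.3 to +0.4 N. Releasing now.

```bash
python3 -m pendant '{"linear":[[0,0,0],[0,0,0],[0,0,0],[0,0,0],[0,0,0],[0,0,0],[0,0,0],[0,0,0],[0,0,0],[0,0,0]],"rotation":[[0,0,0],[0,0,0],[0,0,0],[0,0,0],[0,0,0],[0,0,0],[0,0,0],[0,0,0],[0,0,0],[0,0,0]],"fingers":[3,3.2,3.5,4,4.5,5,5.5,6,6,6]}'; python3 go.py 569.4 172 430 2.7
```

```text
clock: 41.05
ee_pos: [570.3, 172.3, 307.9]
tcp_rot: [0.016, 0.708, 0.017, -0.705]
wrist_force: [0.7, 0.4, -0.4]
opening: 60.1
t 41.05 pos [570.25 172.27 307.93] F [ 0.74  0.44 -0.41] open 60.1
tool shift cm [-12.21   0.     0.03] rot deg(tool) [ 0.02 -0.24  0.09]
shift in target-frame cm [-12.21   0.02   0.09]
```

```bash
python3 -m pendant '{"linear":[[-0.5,0,0],[-1,0,0],[-1.5,0,0],[-2,0,0],[-2,0,0],[-2,0,0],[-1.5,0,0],[-0.7,0,0],[0,0,0],[0,0,0]],"rotation":[[0,0,0],[0,0,0],[0,0,0],[0,0,0],[0,0,0],[0,0,0],[0,0,0],[0,0,0],[0,0,0],[0,0,0]],"fingers":[6,6,6,6,6,6,6,6,6,6]}'
python3 - <<'E'
from h import *
import cv2,pickle
np.set_printoptions(precision=1,suppress=True)
s=robot.get_state(); im=robot.snapshot('wrist'); cv2.imwrite('pics/n_wrist.png',im[:,:,::-1]); pickle.dump(s,open('n.pkl','wb'))
im=robot.snapshot('scene'); cv2.imwrite('pics/n_scene.png',im[:,:,::-1])
print(s['ee_pos'],s['clock'])
E
```

```text
clock: 42.05
ee_pos: [569.4, 172.0, 429.9]
tcp_rot: [0.016, 0.71, 0.018, -0.704]
wrist_force: [-0.6, 0.2, -0.1]
opening: 60.1
[569.4 172.  429.9] 42.05
```

View pics/n_wrist.png

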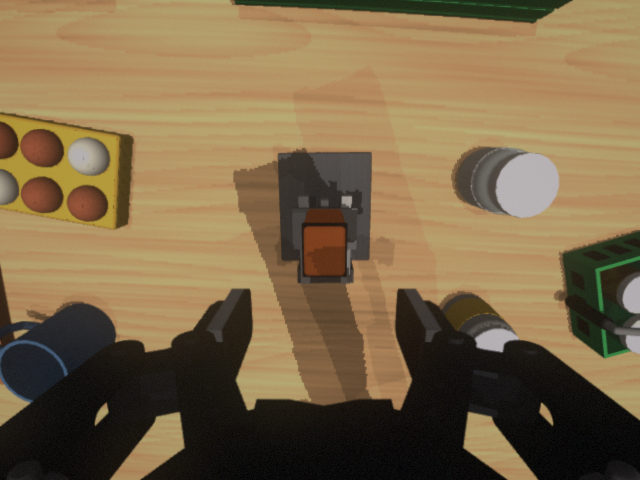

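View pics/n_scene.png

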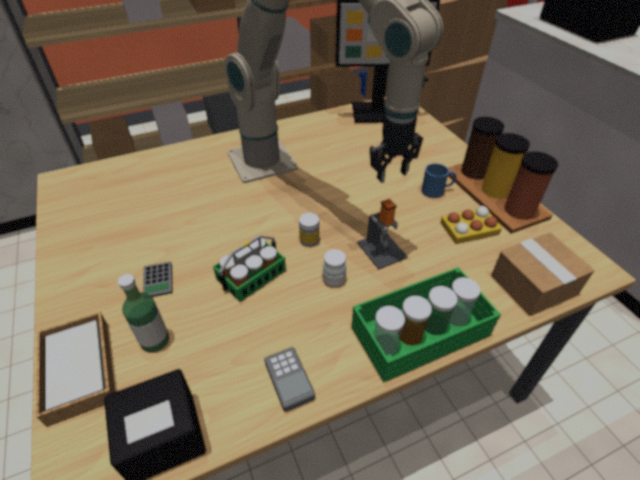

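Run:
```python
from h import *
import cv2,pickle
np.set_printoptions(precision=1,suppress=True)
s=pickle.load(open('n.pkl','rb'))
print(np.mean([onz('wrist',p,180,s) for p in [(303,224),(347,224),(346,276),(303,278)]],0))
im=robot.snapshot('top')[:,:,::-1]; a=cv2.imread('pics/a_top.png')
def c(im,box):
    l,t,r,b=box; q=im[t:b,l:r].astype(int); m=(q[...,1]>1.5*q[...,2])&(q[...,1]>50); v,u=np.nonzero(m); return (u.mean()+l,v.mean()+t)
b=(340,210,435,290); print('crate',onz('top',c(a,b),50),onz('top',c(im,b),50))
cv2.imwrite('pics/n_top.png',im)
```

```text
[570.6 172.7 180. ]
crate [ 497.6 -199.8   50. ] [ 493.4 -197.    50. ]
```

View pics/n_top.png

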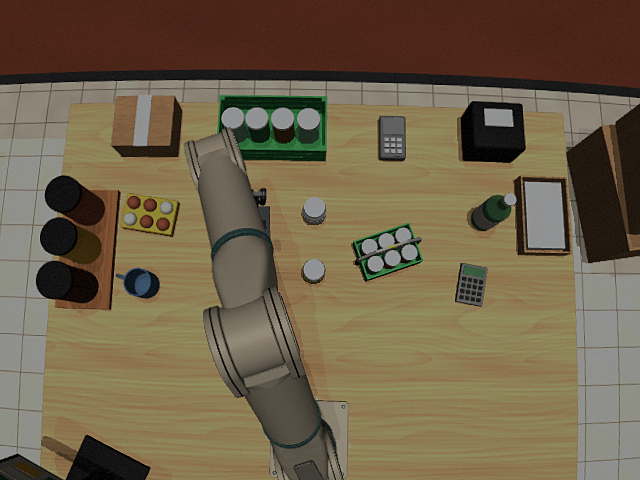

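Crate moved about 5 mm, and the scale is back at its starting pose within about 1 mm. Everything else on the counter is where it was. Handing in.

```bash
python3 -c "
from workcell import robot
print(robot.finish_job())"
```

```text
the job is handed in; nothing more can be done
None
```

The crate is weighed and back on its spot, the scale hangs in its stand, and I handed the job in at about 42 s. No verdict was reported.

- **Weighing:** I lifted the scale from its stand, put the hook's nose through the window under the bail's top bar and drew up slowly. The crate hung level and still for more than 2 s. The force was about 7.5 N, so it weighs roughly 0.77 kg.
- **Hanging height:** my two estimates disagree. Arm travel gives about 18 mm clear of the counter, and the picture shift gives 13 to 19 mm. Both are inside the 8 to 32 mm limits.
- **Crate now:** it stands about 5 mm from where it started, free of the hook.
- **Scale now:** by the wrist camera it is within about 1 mm of its starting position. It looks upright, and the flange took the weight on the prongs before I let go (vertical force went from −2.3 to about 0 N).
- **Everything else:** the gripper is open about 12 cm above the scale and touches nothing. In the last pictures none of the other things on the counter looks moved, though I judged that by eye.

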